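# Charge the indexing fixture and hold its plunger back

### The arm

A 7-joint arm with a two-finger parallel gripper is mounted at the origin on the work surface. World frame = base frame: x ahead of the robot, y to its left, z up, the work surface at z = 0. Lengths are in mm, angles in rad, forces in N, time in s.
With the tool pointing down it reaches from about 425 to 950 mm from the base axis. Payload 16.7 kg.
Tool frame: the origin (TCP) lies at the very end of the fingers, on their centre line; the grasp point (between the pads) lies 19 mm behind it (bot.tcp_to_grasp is the distance from the TCP to the grasp point, in mm); z points along the fingers, y is the line along which they close (so a half turn about z gives the same grasp; the last joint's range is limited). The gripper opens to 94 mm and grips with 3 to 60 N. Pads are 16 mm wide; open, the fingers measure 119 mm over their backs; the gripper's body (75 mm by 177 mm) begins 78 mm behind the grasp point.
Start: joints at [-1.312, 0.426, 0.074, 1.606, -0.034, 1.111, -0.067], TCP at [268.318, 619.338, 205.467] pointing down, gripper open.
Joint ranges: [-2.85, 2.85], [-0.5, 2.14], [-1.23, 1.37], [0.21, 2.46], [-1.02, 4.16], [0.16, 2.05], [-2.73, 2.73]. Speed limits (rad/s): [1.89, 1.89, 2.39, 2.39, 3.01, 3.01, 3.01].

### API

Orientations are given as a unit quaternion [w, x, y, z].
In Python, from bench import bot gives the robot as it stands.
- The arm moves only by the tool carry_out, never from a script. Its argument "series" is a list of rows, each a list of 5 numbers: the closure, from -1 (fully open) to 1 (shut), then the shift along the tool's x, y, z in units of 25 mm (1.0 is 25 mm), then the turn about the tool's z in units of 6 degrees (1.0 is 6 degrees). In form: [[grip, tx, ty, tz, yaw], ...]. A call has 1 to 12 rows; each row shifts and turns the commanded pose from where the row before left it, along the tool's axes as they then stand; what a row does not reach is not made up. A row lasts 1/10 s, in which the tool goes at most 50 mm and 8.59 degrees, less where a joint would pass 70% of its speed; a pose out of reach is approached as far as the arm can. A call is refused whole if a number of a shift passes 1 or a number of a turn 1, either way. A call with a gripper value outside its range is refused whole. The fingers move at their own pace and stop on an object; "newtons" is the grip in N (left out, the last holds). Time passes only in rows, so rows that do not move let the fingers close. It gives the time, the measured TCP pose, the force, the opening and the grip force at its end, in the units of the state.
- bot.state(): the state, without advancing time (a new reading comes with each control period).
- bot.grab_frame(name): name is "side" or "top"; returns (picture, depth): 384x512x3 uint8, blue, green, red; 384x512 float32, mm along the optical axis (not along the pixel's ray), 0 where there is no reading.
- bot.camera_params(name): a dict with "K" (3x3 intrinsics, pixels), "world_from_camera" (4x4, takes a point from camera to world coordinates). Camera axes: x right, y down, z forward; pixel columns grow to the right and rows downward; lengths in mm; the calibration is good to about 2 mm. A picture is of the moment at which its call begins. camera_params takes no time and is no camera call.
- bot.close_job(): hands the job in; it is judged then, once.
The state is a dict: "t": time; "joints": joint angles; "dq": joint speeds; "effort": joint torques, N m; "tcp_pos": TCP position; "eef_rot": TCP orientation; "wrist_force": force on the tool from outside, world axes, zero at the start; "ft_torque": the same for the moment, N m; "width": opening from 0.0 (shut) to 1.0 (fully open); "finger_force": force on a finger pad.
Only numpy, scipy, OpenCV 4.12 (cv2) and the standard library are available. Lean on these libraries where they do the work, as an engineer would, in place of code of your own. Each camera call takes 0.05 s, during which the arm holds its last target. There are 200 camera calls.

### The job

Tip all six steel balls out of the yellow cup into the black pan on the indexing fixture, spilling none, and stand the empty cup upright on the bench again. Then pull the fixture's red plunger knob fully back against its spring, so that the pin is out of the dial and a colleague can turn it, and finish while still holding it fully back. Leave the other things on the bench where they are.

Things in the scene. Friction and masses are not known exactly. Their poses are not given: they have to be found in the camera images.
- fixture: Indexing fixture, fixed to the bench left or right of the middle, the cup on the other side. Origin: on the bench under the dial's centre; z up; -x (roughly to the robot) is the way the plunger is pulled. Dark base plate 20 thick, local x -150 to 75, y +-65; aluminium dial 120 diameter, z 45 to 75; black pan centred on it; blue plunger housing 40 wide, x -102 to -72, z 20 to 74.
- pan_floor (a point): Centre of the inner floor of the round black pan on the dial, local (0, 0, 79). Pan: open top, 110 outside diameter and about 103 inside at the rim, about 94 inside at the floor, rim at local z 120 (120 above the bench).
- plunger (a joint): Sprung index plunger, slides level along the fixture's -x: 0 = pin seated 12 mm deep in the dial's hole, 0.020 = fully back on its stop (m). A spring drives it home: 5 N when seated, rising to 10 N fully back; it springs home when let go.
- plunger_knob (a point): Centre of the plunger's red knob, 60 above the bench, moving with the plunger; seated, it is 139 mm along the fixture's -x from the dial's centre. Knob: cylinder 26 diameter, 22 long, axis along the fixture's x. A steel neck, 12 diameter and 26 long when seated, joins it to the blue housing. Free space beside and above.
- seat_hole (a point): Mouth of the hole in the dial's rim in which the 10 mm pin sits, on the plunger's axis, local (-60, 0, 60).
- cup: Loose yellow parts cup, open top, holding the six balls; origin at the centre of its underside, z up. 70 high, outside diameter 64 at the foot, 76 at the rim, wall 3. A flat upright plate handle, 12 thick (along local y), sticks out to local -x (roughly to the robot): local x -81 to -33, z 32 to 66. About 0.1 to 0.16 kg empty, 0.2 kg more full.
- ball0_center (a point): Centre of bright steel ball 1 of 6: 20 diameter, 33 g, loose in the cup at the start. It rolls freely.
- ball1_center (a point): Centre of bright steel ball 2 of 6: 20 diameter, 33 g, loose in the cup at the start. It rolls freely.
- ball2_center (a point): Centre of bright steel ball 3 of 6: 20 diameter, 33 g, loose in the cup at the start. It rolls freely.
- ball3_center (a point): Centre of bright steel ball 4 of 6: 20 diameter, 33 g, loose in the cup at the start. It rolls freely.
- ball4_center (a point): Centre of bright steel ball 5 of 6: 20 diameter, 33 g, loose in the cup at the start. It rolls freely.
- ball5_center (a point): Centre of bright steel ball 6 of 6: 20 diameter, 33 g, loose in the cup at the start. It rolls freely.
- bracket_a: one of two loose zinc L-brackets, foot 60 x 35 x 4, upright leaf 40 high; bystander, between robot and work area. Leave it where it is.
- bracket_b: the other loose zinc L-bracket, same size; bystander, beyond the work area. Leave it where it is.
- roller: loose white nylon roller, wheel 40 diameter x 14 with an upright 12 mm stub, 45 high in all; bystander in the middle of the bench. Leave it where it is.
- screwdriver: loose screwdriver lying at the left; bystander. Leave it where it is.
- wrench: loose wrench lying at the right; bystander. Leave it where it is.
- jar: loose closed jar, 64 diameter, 90 high, in the middle of the bench; bystander. Leave it where it is.
Things that resemble listed ones, but are neither listed nor needed, are in the scene too. Leave any green or purple look-alike of the cup alone.

How it is judged (in metres and radians):
On the way, in this order (a step that is already met when the one before it is completed fails the run):
1. all six balls lie in the pan (horizontal distance between each of ball0_center, ball1_center, ball2_center, ball3_center, ball4_center, ball5_center and pan_floor below 0.05 m and z of ball0_center in the frame of fixture between 0.08 and 0.12 m and z of ball1_center in the frame of fixture between 0.08 and 0.12 m and z of ball2_center in the frame of fixture between 0.08 and 0.12 m and z of ball3_center in the frame of fixture between 0.08 and 0.12 m and z of ball4_center in the frame of fixture between 0.08 and 0.12 m and z of ball5_center in the frame of fixture between 0.08 and 0.12 m), for 0.2 s.
2. the cup stands upright on the bench, let go (height (world z) of cup between -0.004 and 0.006 m and angle between cup's own z axis and vertical below 0.1 rad and contact force between the fingers and cup below 0.1 N and linear speed of cup below 0.03 m/s), for 0.2 s.
At the end, for the whole second after the job is handed in: The robot's fingers hold the plunger (over 3 N of contact) at 17 mm or more of its 20 mm travel, all six balls are inside the pan (centres within 50 mm of its axis and between its floor and its rim), and the cup stands upright (within 0.1 rad) on the bench, untouched and at rest (all of step 1 and all of step 2 and value of joint plunger above 0.017 m and contact force between the fingers and plunger above 3 N); the arm keeps its last pose, push and grip.
It fails at once if a bracket, the roller, the screwdriver, the wrench or the jar is shifted by more than 40 mm (distance of any of bracket_a, bracket_b, roller, screwdriver, wrench, jar from where it was at the start of the episode above 0.04 m).
It also fails if it takes over 72 s, if anything falls off the work surface, if the arm or the gripper's body presses on something with over 40 N, if the wrist force passes 120 N, or if a joint passes its speed limit or range.

## Working session

There is one attempt and no reset: what is moved stays moved. The work goes in short steps, Python scripts to look and compute and a tool call to move; the robot and the scene stay as the last step left them, time stands still between calls to the robot, and variables do not carry over. Pictures are saved under pics/ and viewed, at most 10 in all, crops included, and the job is handed in when it is done.

Besides the shell and the picture viewer there is one more tool, called as a command line: name --pt "numbers of a row" for each row, then --argument value for the rest. carry_out: Moves the arm, as the interface text tells. Its arguments: {"type":"object","properties":{"series":{"type":"array"},"newtons":{"type":"number"}},"required":["series"]}

```bash
mkdir -p pics; ls; python3 - <<'E'
from bench import bot
import cv2,numpy as np
for n in("top","side"):
    p,d=bot.grab_frame(n); cv2.imwrite(f"pics/{n}0.png",p); np.save(f"{n}0.npy",d)
    c=bot.camera_params(n); print(n,np.round(c["K"],1).tolist(),np.round(c["world_from_camera"],3).tolist())
print(bot.state())
E
```

```text
pics
top [[458.6, 0.0, 251.4], [0.0, 458.6, 196.0], [0.0, 0.0, 1.0]] [[0.027, -0.996, 0.084, 440.224], [-0.999, -0.029, -0.026, 17.467], [0.028, -0.083, -0.996, 1346.112], [0.0, 0.0, 0.0, 1.0]]
side [[408.5, 0.0, 257.0], [0.0, 408.5, 189.9], [0.0, 0.0, 1.0]] [[0.816, -0.39, 0.426, 104.452], [-0.578, -0.567, 0.587, -622.629], [0.013, -0.725, -0.688, 799.979], [0.0, 0.0, 0.0, 1.0]]
{'t': 0.1, 'joints': array([-1.31152454,  0.42666635,  0.07387272,  1.60655108, -0.03410841,
        1.11079126, -0.06708128]), 'dq': array([ 0.00053693, -0.00300527, -0.00058781, -0.00197566,  0.00076778,
        0.00085305,  0.00156735]), 'effort': array([ 8.29263590e-03, -9.37472177e+01,  3.67735058e+00, -4.55044627e+01,
       -4.85395105e-02,  1.67093240e-02,  1.40830748e-04]), 'tcp_pos': array([268.17710522, 619.00448285, 204.84473543]), 'eef_rot': array([-7.70665464e-05,  2.02982900e-01,  9.79182112e-01, -5.72895535e-04]), 'wrist_force': array([ 0.73488159, -0.63486425,  0.19192214]), 'ft_torque': array([ 0.0348652 , -0.07775221, -0.00255198]), 'finger_force': 0.0, 'width': 0.9993853550592129}
```

View pics/top0.png

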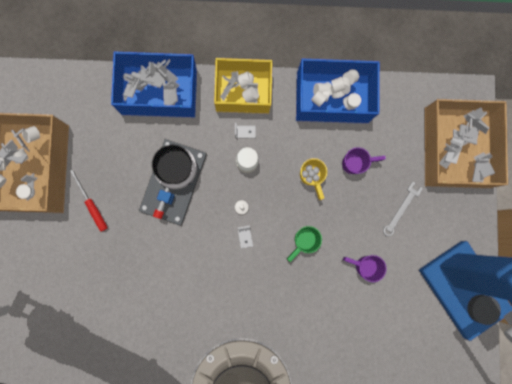

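View pics/side0.png

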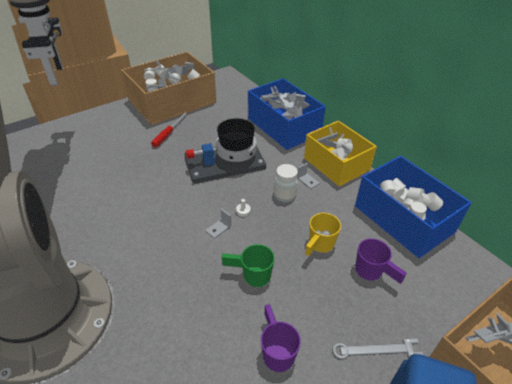

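The top view shows the yellow cup with balls at (313,172), handle tip at (321,198). The fixture is at (173,178), with its pan at (173,165) and red knob at (159,212).

These could be taken for the cup: green cup (308,240), purple cups (356,161) and (371,268), and yellow bin (244,85). For the knob: the screwdriver's red handle (95,215). I choose the yellow cup at (313,172) and the knob at (159,212).

```bash
cat > h.py <<'E'
from bench import bot
import cv2,numpy as np
from scipy.optimize import least_squares
def cloud(n,p,d):
    c=bot.camera_params(n);K=np.array(c["K"]);T=np.array(c["world_from_camera"])
    v,u=np.indices(d.shape);P=np.stack([(u-K[0,2])*d/K[0,0],(v-K[1,2])*d/K[1,1],d],-1)
    W=P@T[:3,:3].T+T[:3,3];W[d<=0]=np.nan
    return W
def circ(P,r=None):
    c0=np.nanmedian(P,0)
    if r: s=least_squares(lambda q:np.hypot(*(P-q).T)-r,c0,loss="soft_l1",f_scale=2).x
    else: s=least_squares(lambda q:np.hypot(*(P-q[:2]).T)-q[2],[*c0,40],loss="soft_l1",f_scale=2).x
    return np.round(s,1)
def hsv(p): return cv2.cvtColor(p,cv2.COLOR_BGR2HSV)
def line(P):
    vx,vy,x,y=cv2.fitLine(P.astype(np.float32),cv2.DIST_HUBER,0,.01,.01).ravel();return np.round([x,y,np.degrees(np.arctan2(vy,vx))],1)
E
python3 - <<'E'
from h import *
roi={"top":dict(cup=(155,205,295,332),fix=(135,228,135,210)),"side":dict(cup=(210,256,300,345),fix=(115,182,180,268))}
for n in("top","side"):
    p=cv2.imread(f"pics/{n}0.png");d=np.load(f"{n}0.npy");W=cloud(n,p,d);H=hsv(p)
    def sel(r,m): 
        a,b,c,e=roi[n][r];k=np.zeros(m.shape,bool);k[a:b,c:e]=1;k&=m&np.isfinite(W[...,2]);return W[k]
    y=(H[...,0]>18)&(H[...,0]<34)&(H[...,1]>110)
    Y=sel("cup",y);z=Y[:,2];print(n,"cup zmax",np.percentile(z,[2,90,98]).round(1),len(z))
    R=Y[(z>66)];print(" rim",circ(R[:,:2]),len(R), R.min(0).round(),R.max(0).round())
    np.save(f"Y{n}.npy",Y)
    k=sel("fix",H[...,2]<70);t=k[(k[:,2]>112)&(k[:,2]<128)];print(" pan rim",circ(t[:,:2]),len(t),np.percentile(k[:,2],[2,98]).round(1))
    red=sel("fix",((H[...,0]<8)|(H[...,0]>172))&(H[...,1]>130));print(" knob",np.median(red,0).round(1),red.min(0).round(),red.max(0).round(),len(red))
    bl=sel("fix",(H[...,0]>95)&(H[...,0]<125)&(H[...,1]>130));print(" housing",np.median(bl,0).round(1),np.percentile(bl[:,2],98).round(1))
p=cv2.imread("pics/top0.png");q=cv2.imread("pics/side0.png")
a=cv2.resize(p[150:215,285:345],(360,390));b=cv2.resize(q[205:265,285:345],(390,390));cv2.imwrite("pics/crop1.png",np.hstack([a,b]))
E
```

```text
top cup zmax [-0.4 69.8 71.9] 445
 rim [ 619.8 -189.5   37.5] 97 [ 548. -225.   66.] [ 659. -153.   75.]
 pan rim [624.6 201.6  52. ] 95 [ 16.6 120.7]
 knob [490.4 241.2  71.5] [480. 229.  -1.] [501. 259.  76.] 65
 housing [540.1 222.7  72.3] 79.5
side cup zmax [ 0.6 66.9 70. ] 1023
 rim [ 621.8 -187.3   36.3] 135 [ 547. -224.   66.] [ 661. -150.   72.]
 pan rim [622.9 204.1  52.6] 169 [  0.6 118.7]
 knob [489.3 238.2  65.4] [477. 232.  18.] [652. 279.  78.] 63
 housing [781.1 261.6  39.2] 75.9
```

View pics/crop1.png

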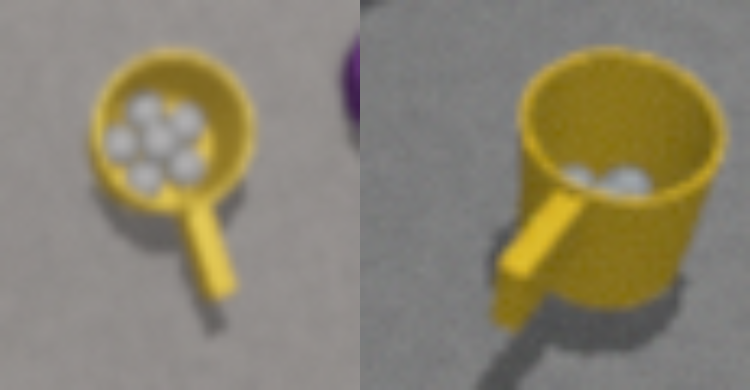

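The crop confirms the choice: a yellow cup with six balls, and its handle running down and to the right (crop 190,205 to 225,290). Next I'll get the handle line and the knob axis.

```bash
python3 - <<'E'
from h import *
C=np.array([620.8,-188.4])
for n in("top","side"):
    Y=np.load(f"Y{n}.npy");r=np.hypot(*(Y[:,:2]-C).T);
    h=Y[(r>44)&(r<84)&(Y[:,2]>61)&(Y[:,2]<70)&(Y[:,0]<600)]
    m=h.mean(0);print(n,"handle",line(h[:,:2]),m.round(1),len(h),"dir from centre",np.degrees(np.arctan2(*(m[:2]-C)[::-1])).round(1), "top z",np.median(h[:,2]).round(1),"rmax",r[Y[:,2]>58].max().round(1))
    p=cv2.imread(f"pics/{n}0.png");d=np.load(f"{n}0.npy");W=cloud(n,p,d);H=hsv(p)
    ok=(np.abs(W[...,0]-490)<25)&(np.abs(W[...,1]-240)<28)&(W[...,2]>45)&(W[...,2]<80)&((H[...,0]<8)|(H[...,0]>172))&(H[...,1]>110)
    k=W[ok];print(" knob",k.mean(0).round(1),len(k),k[:,2].max().round(1))
    ok=(np.abs(W[...,0]-540)<25)&(np.abs(W[...,1]-224)<30)&(W[...,2]>65)&(W[...,2]<82)&(H[...,0]>95)&(H[...,0]<125)&(H[...,1]>110)
    print(" housing",W[ok].mean(0).round(1),ok.sum())
R=np.array(bot.state()["eef_rot"]);from scipy.spatial.transform import Rotation as Q
print(Q.from_quat(R[[1,2,3,0]]).as_matrix().round(3))
E
```

```text
top handle [ 562.8 -209.5   17.5] [ 563.6 -209.4   65.6] 45 dir from centre -159.9 top z 65.6 rmax 78.0
 knob [491.6 241.7  70.3] 69 76.3
 housing [541.4 226.9  73.6] 120
side handle [ 561.7 -208.3   15.8] [ 562.4 -208.1   64.8] 62 dir from centre -161.3 top z 64.7 rmax 78.7
 knob [488.1 238.7  65.4] 61 75.3
 housing [538.4 224.5  72.2] 80
[[-0.918  0.398 -0.   ]
 [ 0.398  0.918 -0.001]
 [-0.    -0.001 -1.   ]]
```

carry_out --pt "-1 -0.887 -0.952 0 0" --pt "-1 -0.887 -0.952 0 0" --pt "-1 -0.887 -0.952 0 0" --pt "-1 -0.887 -0.952 0 0" --pt "-1 -0.887 -0.952 0 0" --pt "-1 -0.887 -0.952 0 0" --pt "-1 -0.887 -0.952 0 0" --pt "-1 -0.887 -0.952 0 0" --pt "-1 -0.887 -0.952 0 0" --pt "-1 -0.887 -0.952 0 0" --pt "-1 -0.887 -0.952 0 0" --pt "-1 -0.887 -0.952 0 0" --newtons 50

```text
t: 1.3
tcp_pos: [399.1, 250.1, 205.4]
eef_rot: [-0.0, 0.203, 0.979, -0.0]
wrist_force: [1.3, 0.2, 0.2]
width: 0.998
finger_force: 0.0
```

```bash
cat > s.py <<'E'
from bench import bot
import sys,numpy as np
from scipy.spatial.transform import Rotation as Q
def rep(tgt=None,yang=None):
    s=bot.state();q=np.array(s["eef_rot"]);R=Q.from_quat(q[[1,2,3,0]]).as_matrix()
    print("t",round(s["t"],2),"tcp",s["tcp_pos"].round(1),"yang",np.degrees(np.arctan2(R[1,1],R[0,1])).round(2),"tilt",np.degrees(np.arccos(-R[2,2])).round(2),"j",s["joints"].round(2),"F",np.round(s["wrist_force"],1),"w",round(s["width"]*94,1),"ff",round(s["finger_force"],1))
    if tgt is not None: print("to go units",((R.T@(np.array(tgt)-s["tcp_pos"]))/25).round(3), "yaw units", None if yang is None else round((-(yang-np.degrees(np.arctan2(R[1,1],R[0,1]))+180)%360-180)/6,2))
a=[float(x) for x in sys.argv[1:]]
rep(a[:3] if len(a)>2 else None,a[3] if len(a)>3 else None)
E
python3 s.py 561.8 -208.3 205 -72
```

```text
t 1.3 tcp [399.1 250.1 205.4] yang 66.58 tilt 0.02 j [-0.93  0.08  0.24  2.06 -0.02  1.    0.49] F [1.3 0.2 0.2] w 93.8 ff 0.0
to go units [-13.262 -14.236   0.015] yaw units 23.1
```

carry_out --pt "-1 -0.95 -1 0 0" --pt "-1 -0.95 -1 0 0" --pt "-1 -0.95 -1 0 0" --pt "-1 -0.95 -1 0 0" --pt "-1 -0.95 -1 0 0" --pt "-1 -0.95 -1 0 0" --pt "-1 -0.95 -1 0 0" --pt "-1 -0.95 -1 0 0" --pt "-1 -0.95 -1 0 0" --pt "-1 -0.95 -1 0 0" --pt "-1 -0.95 -1 0 0" --pt "-1 -0.95 -1 0 0"

```text
t: 2.5
tcp_pos: [541.3, -138.3, 205.3]
eef_rot: [-0.0, 0.203, 0.979, 0.0]
wrist_force: [0.1, 1.0, 0.9]
width: 1.001
finger_force: 0.0
```

carry_out --pt "-1 -0.931 -1 0 0" --pt "-1 -0.931 -1 0 0" --pt "-1 0 -0.236 0 0" --pt "-1 0 0 0.6 -1" --pt "-1 0 0 0.6 -1" --pt "-1 0 0 0.6 -1" --pt "-1 0 0 0.6 -1" --pt "-1 0 0 0.6 -1" --pt "-1 0 0 0.6 -1" --pt "-1 0 0 0.6 -0.9"

```text
t: 3.5
tcp_pos: [561.4, -206.3, 99.7]
eef_rot: [-0.0, -0.159, 0.987, 0.0]
wrist_force: [0.1, -0.1, -0.1]
width: 1.003
finger_force: 0.0
```

```bash
python3 s.py 561.8 -208.3 30 108; python3 - <<'E'
from h import *
p,d=bot.grab_frame("top");q,_=bot.grab_frame("side")
cv2.imwrite("pics/g1.png",np.hstack([cv2.resize(p[130:230,270:370],(400,400)),cv2.resize(q[160:290,240:370],(400,400))]))
E
```

```text
t 3.5 tcp [ 561.4 -206.3   99.7] yang 108.24 tilt 0.03 j [-0.06  0.44  0.39  1.89 -0.22  0.85  2.33] F [ 0.1 -0.1 -0.1] w 94.2 ff 0.0
to go units [ 0.008 -0.083  2.788] yaw units 0.04
```

View pics/g1.png

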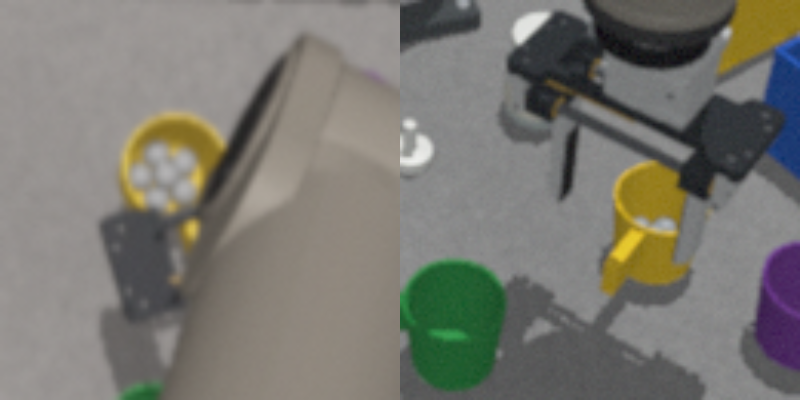

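The fingers straddle the handle: in the crop the handle is at (625,260), with fingers at (565,190) and (690,260). I'll descend and grip.

carry_out --pt "-1 0 -0.083 0.6 0.04" --pt "-1 0 0 0.8 0" --pt "-1 0 0 0.8 0" --pt "-1 0 0 0.588 0" --pt "1 0 0 0 0" --pt "1 0 0 0 0" --pt "1 0 0 0 0" --pt "1 0 0 0 0" --pt "1 0 0 0 0" --pt "1 0 0 0 0" --pt "1 0 0 0 0" --pt "1 0 0 0 0" --newtons 50

```text
t: 4.8
tcp_pos: [562.3, -208.9, 30.8]
eef_rot: [0.0, -0.154, 0.988, -0.0]
wrist_force: [0.4, 0.5, 0.1]
width: 0.356
finger_force: 0.0
```

```bash
python3 s.py 561.8 -208.3 30 108
```

```text
t 4.8 tcp [ 562.3 -208.9   30.8] yang 107.73 tilt 0.0 j [-0.02  0.54  0.35  1.93 -0.27  0.72  2.37] F [0.4 0.5 0.1] w 33.5 ff 0.0
to go units [0.014 0.028 0.034] yaw units -0.04
```

carry_out --pt "1 0 0 0 0" --pt "1 0 0 0 0" --pt "1 0 0 0 0" --pt "1 0 0 0 0" --pt "1 0 0 0 0" --pt "1 0 0 0 0" --pt "1 0 0 0 0" --pt "1 0 0 -0.2 0" --pt "1 0 0 -0.4 0" --pt "1 0 0 -0.4 0" --newtons 50

```text
t: 5.8
tcp_pos: [562.1, -208.9, 56.6]
eef_rot: [-0.0, -0.154, 0.988, 0.0]
wrist_force: [0.0, 0.1, -2.4]
width: 0.125
finger_force: 49.9
```

```bash
python3 s.py; python3 - <<'E'
from h import *
for n in("side","top"):
    p,d=bot.grab_frame(n);W=cloud(n,p,d);H=hsv(p)
    y=(H[...,0]>18)&(H[...,0]<34)&(H[...,1]>110)&(np.hypot(W[...,0]-620,W[...,1]+188)<90)
    Y=W[y];print(n,len(Y),np.percentile(Y[:,2],[1,5,50,95,99]).round(1))
    r=Y[(Y[:,2]>75)&((Y[:,:2]-[620,-188])@[.951,.309]>-30)]
    if len(r)>20:
        A=np.c_[(r[:,:2]-[620,-188])@[.951,.309],(r[:,:2]-[620,-188])@[-.309,.951],np.ones(len(r))];
        t=r[r[:,2]>r[:,2].max()-40]
        print(" n",len(r), "front z",np.percentile(r[A[:,0]>25,2],90),"back z",np.percentile(r[A[:,0]<-10,2],90))
E
```

```text
t 5.8 tcp [ 562.1 -208.9   56.6] yang 107.73 tilt 0.02 j [-0.03  0.5   0.37  1.92 -0.25  0.77  2.35] F [ 0.   0.1 -2.4] w 11.7 ff 49.9
side 361 [ -0.7  27.1  64.5 175.4 182.4]Traceback (most recent call last):
  File "<stdin>", line 10, in <module>
    return _quantile_unchecked(
        a, q, axis, out, overwrite_input, method, keepdims, weights)
    return _ureduce(a,
                    func=_quantile_ureduce_func,
    ...<5 lines>...
                    overwrite_input=overwrite_input,
                    method=method)
    r = func(a, **kwargs)
    result = _quantile(arr,
                       quantiles=q,
    ...<2 lines>...
                       out=out,
                       weights=wgt)
    slices_having_nans = np.isnan(arr[-1, ...])
                                  ~~~^^^^^^^^^
IndexError: index -1 is out of bounds for axis 0 with size 0
```

```bash
python3 - <<'E'
from h import *
q,_=bot.grab_frame("side")
cv2.imwrite("pics/g2.png",cv2.resize(q[160:290,230:380],(750,600)))
E
python3 s.py
```

```text
t 5.9 tcp [ 563.3 -209.2   57.6] yang 107.73 tilt 0.14 j [-0.04  0.5   0.37  1.92 -0.25  0.77  2.35] F [-0.   0.6 -2.3] w 11.6 ff 49.9
```

View pics/g2.png

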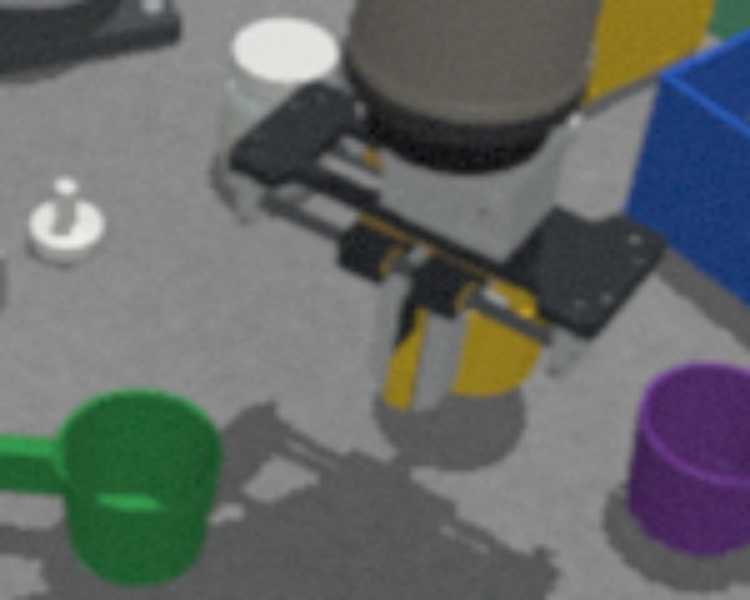

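The cup appears lifted and upright: its foot arc is at (500,390) with a shadow ellipse below at (450,430). I'll lift further and check the weight.

carry_out --pt "1 0 0 -0.4 0" --pt "1 0 0 -0.6 0" --pt "1 0 0 -0.6 0" --pt "1 0 0 -0.6 0" --pt "1 0 0 -0.6 0" --pt "1 0 0 -0.6 0" --pt "1 0 0 -0.6 0" --pt "1 0 0 -0.6 0" --pt "1 0 0 -0.6 0" --pt "1 0 0 0 0" --pt "1 0 0 0 0" --newtons 60

```text
t: 7.0
tcp_pos: [562.4, -208.8, 185.8]
eef_rot: [0.0, -0.154, 0.988, -0.0]
wrist_force: [-0.7, 1.1, -3.5]
width: 0.126
finger_force: 59.9
```

```bash
python3 - <<'E'
from h import *
q,_=bot.grab_frame("side");p,_=bot.grab_frame("top")
cv2.imwrite("pics/g3.png",np.hstack([cv2.resize(q[120:270,230:380],(400,400)),cv2.resize(p[110:230,260:380],(400,400))]))
E
python3 s.py
```

```text
t 7.1 tcp [ 561.9 -208.7  185. ] yang 107.74 tilt 0.07 j [-0.09  0.34  0.43  1.82 -0.16  1.01  2.28] F [-0.4  0.7 -2.3] w 11.6 ff 59.9
```

View pics/g3.png

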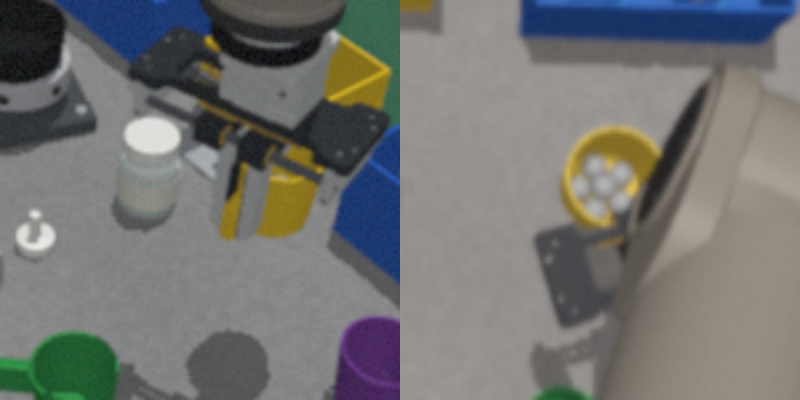

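The side view shows the cup held upright at about (275,195). In the top view all six balls are still in it at (605,185), so the grip holds its tilt. The tool can't be tilted, so I'll pour by pushing the cup's lower wall over the pan rim, letting the cup pivot about the pads. First I carry it to the near side of the pan.

carry_out --pt "1 -0.1 0.3 0 0" --pt "1 -0.1 0.6 0 0" --pt "1 -0.1 0.8 0 0" --pt "1 -0.1 0.9 0 0" --pt "1 -0.1 0.9 0 0" --pt "1 -0.1 0.9 0 0" --pt "1 -0.1 0.9 0 0" --pt "1 -0.1 0.9 0 0" --pt "1 -0.1 0.9 0 0" --pt "1 -0.1 0.9 0 0" --pt "1 -0.1 0.9 0 0" --pt "1 -0.1 0.9 0 0"

```text
t: 8.3
tcp_pos: [515.3, 35.7, 185.6]
eef_rot: [-0.0, -0.155, 0.988, 0.0]
wrist_force: [0.9, 0.5, -3.7]
width: 0.121
finger_force: 59.9
```

carry_out --pt "1 -0.1 0.9 0 0" --pt "1 -0.1 0.9 0 0" --pt "1 -0.1 0.9 0 0" --pt "1 -0.1 0.9 0 0" --pt "1 -0.1 0.9 0 0" --pt "1 -0.1 0.9 0 0" --pt "1 -0.04 0.9 0 0" --pt "1 0 0.9 0 0" --pt "1 0 0.8 0 0" --pt "1 0 0.5 0 0" --pt "1 0 0.25 0 0"

```text
t: 9.4
tcp_pos: [463.8, 248.3, 185.6]
eef_rot: [-0.0, -0.155, 0.988, 0.0]
wrist_force: [-0.4, 0.7, -3.1]
width: 0.125
finger_force: 59.9
```

carry_out --pt "1 0 0 0 0.4" --pt "1 0 0 0 0.8" --pt "1 0 0 0 0.9" --pt "1 0 0 0 0.9" --pt "1 0 0 0 0.9" --pt "1 0 0 0 0.8" --pt "1 0 0 0 0.5" --pt "1 0 0 0 0.34" --pt "1 0 0 0 0"

```text
t: 10.3
tcp_pos: [464.8, 246.4, 185.7]
eef_rot: [-0.0, 0.136, 0.991, -0.0]
wrist_force: [-0.8, -0.2, -2.5]
width: 0.126
finger_force: 59.9
```

```bash
python3 - <<'E'
from h import *
q,_=bot.grab_frame("side");p,_=bot.grab_frame("top")
cv2.imwrite("pics/g4.png",np.hstack([cv2.resize(q[80:210,160:290],(400,400)),cv2.resize(p[130:240,120:230],(400,400))]))
E
python3 s.py 464.8 246.9 185 74.5
```

```text
t 10.4 tcp [464.8 246.6 185.7] yang 74.54 tilt 0.01 j [-0.83  0.2   0.25  1.97 -0.06  0.97  0.75] F [ 0.8  0.3 -3.3] w 11.5 ff 59.9
to go units [0.005 0.013 0.03 ] yaw units 0.01
```

View pics/g4.png

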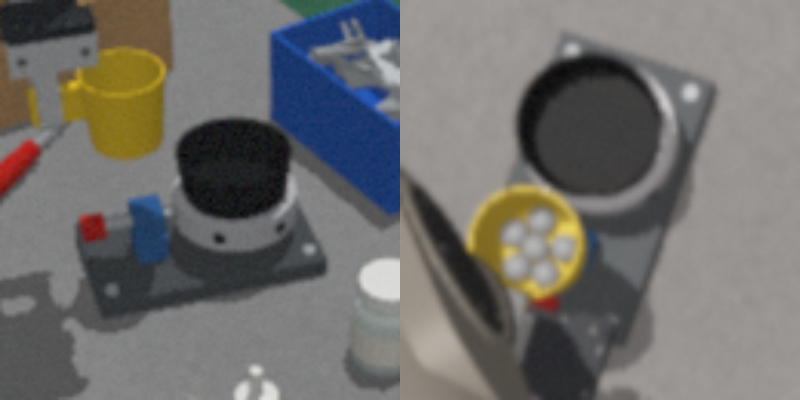

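Side view: the cup is upright at (120,100) and the pan is at (235,165). Top view: the six balls are in the cup at (535,245), in line with the pan centre (593,125). I'll lower it, make contact and begin tilting.

carry_out --pt "1 0 0 0.5 0" --pt "1 0 0 0.7 0" --pt "1 0 0 0.67 0" --pt "1 -0.34 0 0 0" --pt "1 -0.34 0 0 0" --pt "1 -0.13 0 -0.228 0" --pt "1 -0.13 0 -0.228 0" --pt "1 -0.13 0 -0.228 0" --pt "1 -0.13 0 -0.228 0" --pt "1 0 0 0 0"

```text
t: 11.4
tcp_pos: [493.4, 238.9, 162.5]
eef_rot: [-0.001, 0.135, 0.991, 0.0]
wrist_force: [-10.6, 1.9, 0.1]
width: 0.124
finger_force: 60.0
```

carry_out --pt "1 -0.185 0 -0.186 0" --pt "1 -0.185 0 -0.186 0" --pt "1 -0.185 0 -0.186 0" --pt "1 -0.185 0 -0.186 0" --pt "1 0 0 0 0"

```text
t: 11.9
tcp_pos: [513.4, 233.6, 181.6]
eef_rot: [0.001, 0.135, 0.991, 0.001]
wrist_force: [-0.1, -0.4, -2.8]
width: 0.123
finger_force: 60.0
```

```bash
python3 - <<'E'
from h import *
q,_=bot.grab_frame("side");p,_=bot.grab_frame("top")
cv2.imwrite("pics/g5.png",np.hstack([cv2.resize(q[80:210,160:290],(400,400)),cv2.resize(p[130:240,120:230],(400,400))]))
E
python3 s.py
```

```text
t 12.0 tcp [512.3 233.7 180.8] yang 74.47 tilt 0.05 j [-0.77  0.27  0.27  1.9  -0.09  0.98  0.84] F [ 0.6  0.7 -3.4] w 11.7 ff 60.0
```

View pics/g5.png

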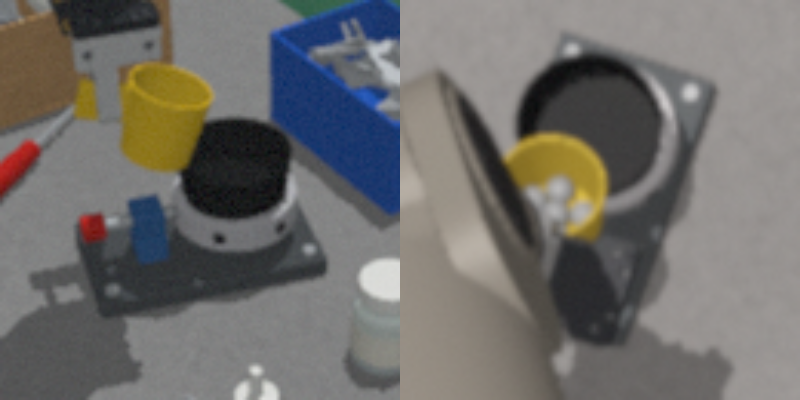

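The cup tilted only about 17° (side view, lip toward (165,95)) and its foot rode over the rim at (195,140). The grip resisted too much. I'll back off, re-engage lower on the wall and use a lighter grip so it pivots easily.

carry_out --pt "1 0.58 0 0 0" --pt "1 0.58 0 0 0" --pt "1 0 0 0.48 0" --pt "1 0 0 0.48 0" --newtons 60

```text
t: 12.4
tcp_pos: [482.9, 242.2, 156.0]
eef_rot: [0.0, 0.134, 0.991, 0.0]
wrist_force: [0.1, -0.0, -3.3]
width: 0.124
finger_force: 60.0
```

carry_out --pt "1 -0.19 0 0 0" --pt "1 -0.19 0 0 0" --pt "1 -0.146 0 -0.167 0" --pt "1 -0.146 0 -0.167 0" --pt "1 -0.146 0 -0.167 0" --pt "1 -0.146 0 -0.167 0" --pt "1 0 0 0 0" --newtons 26

```text
t: 13.1
tcp_pos: [507.4, 235.3, 173.9]
eef_rot: [0.0, 0.135, 0.991, 0.0]
wrist_force: [-3.4, 0.0, 3.7]
width: 0.125
finger_force: 26.0
```

```bash
cat > tilt.py <<'E'
from h import *
# side view: yellow points near fixture plane, shown in (s,z) coords; wall lines
P=np.array([623.8,202.8]);f=np.array([.9636,-.2672]);l=np.array([.2672,.9636])
q,d=bot.grab_frame("side");W=cloud("side",q,d);H=hsv(q)
y=(H[...,0]>18)&(H[...,0]<34)&(H[...,1]>110)&(np.hypot(W[...,0]-560,W[...,1]-215)<170)&(W[...,2]>60)
Y=W[y];s=(Y[:,:2]-P)@f;z=Y[:,2];lat=(Y[:,:2]-P)@l
T=bot.state()["tcp_pos"];ps=(T[:2]-P)@f;pz=T[2]+19
print("pivot s,z",round(ps,1),round(pz,1),"F",bot.state()["wrist_force"].round(1),"t",bot.state()["t"])
h=cv2.convexHull(np.c_[s,z].astype(np.float32)[np.abs(lat)<45]);h=cv2.approxPolyDP(h,3,True)[:,0]
print("hull (s,z):",h.round(0).tolist(),len(s))
cv2.imwrite("pics/cur_side.png",q)
E
python3 tilt.py
```

```text
pivot s,z -120.9 192.8 F [-2.6 -0.9  4.6] t 13.15
hull (s,z): [[37.0, 83.0], [-29.0, 181.0], [-145.0, 303.0], [-153.0, 288.0], [-150.0, 183.0], [-114.0, 140.0], [-37.0, 90.0]] 924
```

```bash
cat > tilt.py <<'E'
from h import *
P=np.array([623.8,202.8]);f=np.array([.9636,-.2672]);l=np.array([.2672,.9636])
st=bot.state();T=st["tcp_pos"];ps=(T[:2]-P)@f;pz=T[2]+19
print("t",round(st["t"],2),"pivot s,z",round(ps,1),round(pz,1),"F",st["wrist_force"].round(1))
for n in("side","top"):
    q,d=bot.grab_frame(n);cv2.imwrite(f"pics/cur_{n}.png",q);W=cloud(n,q,d);H=hsv(q)
    s=(W[...,:2]-P)@f;lat=(W[...,:2]-P)@l;z=W[...,2]
    y=(H[...,0]>18)&(H[...,0]<34)&(H[...,1]>110)&(s>ps-40)&(s<ps+120)&(abs(lat)<45)&(z>pz-120)&(z<pz+40)
    k,L,S,_=cv2.connectedComponentsWithStats(cv2.erode(y.astype(np.uint8),np.ones((2,2))))
    if k<2: print(n,"none");continue
    m=L>0;a=np.c_[s[m]-ps,z[m]-pz]
    h=cv2.approxPolyDP(cv2.convexHull(a.astype(np.float32)),3,True)[:,0]
    print(n,m.sum(),"hull rel pivot:",h.round(0).astype(int).tolist(),"area",cv2.contourArea(h))
    if n=="top":
        b=(H[...,1]<60)&(H[...,2]>110)&(np.hypot(s,lat)<48)&(z>75)&(z<125);print(" bright px in pan",b.sum())
E
python3 tilt.py
```

```text
t 13.15 pivot s,z -120.9 192.8 F [-2.6 -0.9  4.6]
side 809 hull rel pivot: [[92, -92], [90, -12], [23, 12], [-20, 19], [-26, -9], [15, -57], [78, -99]] area 8261.790570027439
top 324 hull rel pivot: [[91, -117], [96, -104], [94, -9], [65, 2], [33, -1], [41, -69]] area 5277.107744202882
 bright px in pan 0
```

Numerically the cup tilt is about 20° (rim line (23,12) to (90,-12) relative to the pivot), with the foot riding on the rim. I'll lift clear above the pan and ease the grip so gravity does the first part of the tilt.

carry_out --pt "1 0 0 -0.42 0" --pt "1 -0.3 0 -0.42 0" --pt "1 -0.4 0 -0.42 0" --pt "1 -0.34 0 -0.42 0" --pt "1 0 0 0 0" --newtons 26

```text
t: 13.75
tcp_pos: [534.1, 227.8, 216.9]
eef_rot: [0.001, 0.136, 0.991, 0.001]
wrist_force: [-0.3, 0.0, -2.9]
width: 0.129
finger_force: 26.0
```

carry_out --pt "1 0 0 0 0" --pt "1 0 0 0 0" --newtons 15

```text
t: 13.95
tcp_pos: [531.5, 228.2, 214.6]
eef_rot: [-0.0, 0.135, 0.991, -0.0]
wrist_force: [-0.4, 0.2, -3.8]
width: 0.126
finger_force: 15.0
```

```bash
python3 tilt.py
```

```text
t 13.95 pivot s,z -95.8 233.6 F [-0.4  0.2 -3.8]
side 828 hull rel pivot: [[56, -118], [91, -14], [79, -7], [-20, 21], [-28, -9]] area 8251.936883098106
top 314 hull rel pivot: [[59, 1], [36, -2], [50, -113], [92, -10]] area 3218.9685635139576
 bright px in pan 0
```

carry_out --pt "1 0 0 0 0" --pt "1 0 0 0 0" --pt "1 0 0 0 0" --newtons 10

```text
t: 14.35
tcp_pos: [531.8, 228.3, 215.0]
eef_rot: [-0.0, 0.135, 0.991, -0.0]
wrist_force: [0.2, 0.2, -3.3]
width: 0.129
finger_force: 10.0
```

```bash
python3 tilt.py
```

```text
t 14.35 pivot s,z -95.4 234.0 F [ 0.2  0.2 -3.3]
side 830 hull rel pivot: [[56, -117], [91, -14], [24, 10], [-20, 18], [-28, -11]] area 8207.48525854458
top 305 hull rel pivot: [[55, 3], [36, -3], [37, -30], [62, -73], [69, -68], [84, -39], [93, -12]] area 2645.231480752708
 bright px in pan 0
```

carry_out --pt "1 0 0 0 0" --pt "1 0 0 0 0" --pt "1 0 0 0 0" --newtons 7

```text
t: 14.75
tcp_pos: [531.9, 228.2, 215.1]
eef_rot: [-0.0, 0.135, 0.991, -0.0]
wrist_force: [-0.0, 0.9, -3.9]
width: 0.127
finger_force: 7.0
```

```bash
python3 tilt.py
```

```text
t 14.75 pivot s,z -95.3 234.1 F [-0.   0.9 -3.9]
side 772 hull rel pivot: [[86, -35], [25, 4], [-14, 21], [-24, 9], [-28, -8], [-2, -57], [38, -86], [46, -85]] area 6468.308472961604
top 337 hull rel pivot: [[41, -4], [37, -27], [49, -86], [87, -34], [86, -29]] area 2132.277192683605
 bright px in pan 0
```

carry_out --pt "1 0 0 0 0" --pt "1 0 0 0 0" --pt "1 0 0 0 0" --newtons 5.5

```text
t: 15.15
tcp_pos: [531.9, 228.3, 215.1]
eef_rot: [-0.0, 0.135, 0.991, -0.0]
wrist_force: [-0.1, -0.0, -3.1]
width: 0.128
finger_force: 5.5
```

```bash
python3 tilt.py
```

```text
t 15.15 pivot s,z -95.4 234.1 F [-0.1 -0.  -3.1]
side 767 hull rel pivot: [[45, -117], [82, -40], [28, 0], [-15, 22], [-31, -3], [-8, -54]] area 7633.4049042846345
top 313 hull rel pivot: [[38, -6], [42, -86], [50, -115], [84, -40], [83, -35]] area 2677.302105536057
 bright px in pan 0
```

Tilt is now about 38° at the light grip. I'll engage the rim again, low on the wall, with 6 N.

carry_out --pt "1 0.53 0 0 0" --pt "1 0.53 0 0.4 0" --pt "1 0 0 0.45 0" --pt "1 0 0 0.4 0" --pt "1 -0.26 0 0 0" --pt "1 -0.26 0 0 0" --pt "1 -0.184 0 -0.094 0" --pt "1 -0.184 0 -0.094 0" --pt "1 -0.184 0 -0.094 0" --pt "1 -0.184 0 -0.094 0" --newtons 6

```text
t: 16.25
tcp_pos: [537.2, 226.8, 193.7]
eef_rot: [0.0, 0.135, 0.991, 0.0]
wrist_force: [-0.7, 1.6, -2.9]
width: 0.126
finger_force: 6.0
```

```bash
python3 tilt.py
```

```text
t 16.25 pivot s,z -89.9 212.7 F [-0.7  1.6 -2.9]
side 712 hull rel pivot: [[55, -119], [74, -51], [24, -4], [-11, 20], [-26, 10], [-30, -1], [-17, -55], [46, -117]] area 7642.920880451509
top 242 hull rel pivot: [[45, -88], [78, -54], [39, -13]] area 1339.168099029108
 bright px in pan 0
```

carry_out --pt "1 -0.16 0 0 0" --pt "1 -0.16 0 0 0" --pt "1 -0.16 0 0 0" --pt "1 -0.16 0 0 0" --newtons 6

```text
t: 16.75
tcp_pos: [552.3, 223.2, 194.5]
eef_rot: [0.0, 0.135, 0.991, 0.001]
wrist_force: [-8.0, 0.1, 20.4]
width: 0.127
finger_force: 15.6
```

```bash
python3 tilt.py
```

```text
t 16.75 pivot s,z -74.3 213.5 F [-8.   0.1 20.4]
side 647 hull rel pivot: [[20, -103], [65, -62], [23, -3], [-11, 23], [-31, 10], [-25, -48], [1, -86]] area 6653.862301833416
top 134 hull rel pivot: [[47, -80], [66, -71], [68, -62], [46, -24], [43, -25]] area 763.9261987753016
 bright px in pan 0
```

```bash
python3 - <<'E'
from h import *
q=cv2.imread("pics/cur_side.png");p=cv2.imread("pics/cur_top.png")
cv2.imwrite("pics/g6.png",np.hstack([cv2.resize(q[85:175,175:255],(480,540),interpolation=2),cv2.resize(p[130:230,130:190],(320,540),interpolation=2)]))
E
```

```text
(no output)
```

View pics/g6.png

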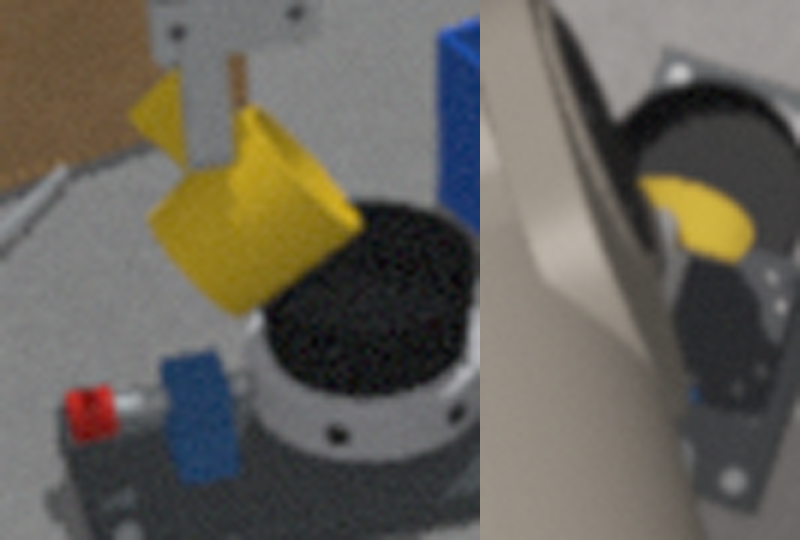

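The side crop shows the tilt at about 55° with the wall on the near rim at (250,310), and the finger's lower corner at (235,165) jammed against the cup wall. I gripped too deep and too close to the cup. All the balls are still inside. I'll lift off, set the cup upright on free bench, and regrip farther out and shallower.

carry_out --pt "1 0 0 -0.2 0" --pt "1 0 0 -0.4 0" --pt "1 0 0 -0.5 0" --pt "1 0 0 -0.5 0" --pt "1 0 0 -0.2 0" --newtons 25

```text
t: 17.35
tcp_pos: [552.7, 222.9, 240.2]
eef_rot: [0.001, 0.135, 0.991, 0.001]
wrist_force: [-0.0, 0.2, -4.5]
width: 0.129
finger_force: 37.2
```

carry_out --pt "1 -0.1 -0.3 0 0" --pt "1 -0.15 -0.5 0 0" --pt "1 -0.22 -0.7 0 0" --pt "1 -0.25 -0.85 0 0" --pt "1 -0.25 -0.85 0 0" --pt "1 -0.25 -0.85 0 0" --pt "1 -0.25 -0.85 0 0" --pt "1 -0.25 -0.85 0 0" --pt "1 -0.25 -0.85 0 0" --pt "1 -0.25 -0.85 0 0" --pt "1 -0.25 -0.85 0 0" --newtons 50

```text
t: 18.45
tcp_pos: [555.3, 3.4, 237.9]
eef_rot: [-0.0, 0.136, 0.991, -0.0]
wrist_force: [0.1, -0.2, -3.1]
width: 0.127
finger_force: 61.8
```

carry_out --pt "1 -0.3 -0.85 0 0" --pt "1 -0.3 -0.85 0 0" --pt "1 -0.3 -0.85 0 0" --pt "1 -0.3 -0.85 0 0" --pt "1 -0.3 -0.85 0 0" --pt "1 -0.26 -0.85 0 0" --pt "1 -0.16 -0.6 0 0" --pt "1 0 -0.28 0.3 0" --pt "1 0 0 0.8 0" --pt "1 0 0 0.9 0" --pt "1 0 0 0.9 0" --pt "1 0 0 0.9 0" --newtons 50

```text
t: 19.65
tcp_pos: [561.4, -150.9, 141.8]
eef_rot: [-0.0, 0.135, 0.991, 0.0]
wrist_force: [-0.3, 0.3, -4.0]
width: 0.127
finger_force: 61.9
```

```bash
python3 s.py; python3 - <<'E'
from h import *
P=np.array([623.8,202.8]);f=np.array([.9636,-.2672]);l=np.array([.2672,.9636])
T=bot.state()["tcp_pos"];n="side";q,d=bot.grab_frame(n);W=cloud(n,q,d);H=hsv(q)
s=(W[...,:2]-T[:2])@f;lat=(W[...,:2]-T[:2])@l;z=W[...,2]-T[2]-19
y=(H[...,0]>18)&(H[...,0]<34)&(H[...,1]>110)&(s>-40)&(s<120)&(abs(lat)<45)&(z>-130)&(z<40)
m=cv2.erode(y.astype(np.uint8),np.ones((2,2)))>0
print(cv2.approxPolyDP(cv2.convexHull(np.c_[s[m],z[m]].astype(np.float32)),3,True)[:,0].round().astype(int).tolist())
b=(H[...,1]<60)&(W[...,2]>75)
E
```

```text
t 19.65 tcp [ 561.4 -150.9  141.8] yang 74.48 tilt 0.04 j [-0.21  0.37  0.46  1.9  -0.2   0.92  1.64] F [-0.3  0.3 -4. ] w 11.9 ff 61.9
[[66, -65], [24, -5], [-8, 26], [-29, 12], [-25, -48], [-3, -78], [3, -80]]
```

carry_out --pt "1 0 0 0.5 0" --pt "1 0 0 0.6 0" --pt "1 0 0 0.5 0" --pt "1 0 0 0.4 0" --pt "1 0 0 0.1 0" --newtons 12

```text
t: 20.2
tcp_pos: [561.9, -150.6, 89.6]
eef_rot: [-0.001, 0.135, 0.991, -0.0]
wrist_force: [-0.1, -0.1, -3.6]
width: 0.13
finger_force: 17.3
```

carry_out --pt "1 0.1 0 0.12 0" --pt "1 0.24 0 0.06 0" --pt "1 0.24 0 0.06 0" --pt "1 0.24 0 0.06 0" --pt "1 0.25 0 0.12 0" --pt "1 0.25 0 0.12 0" --pt "1 0.25 0 0.12 0" --pt "1 0.25 0 0.12 0" --newtons 12

```text
t: 21.0
tcp_pos: [520.1, -138.9, 73.4]
eef_rot: [0.002, 0.135, 0.991, 0.0]
wrist_force: [-5.8, 1.6, 32.3]
width: 0.125
finger_force: 22.9
```

```bash
cat > hull.py <<'E'
from h import *
f=np.array([.9636,-.2672]);l=np.array([.2672,.9636])
T=bot.state()["tcp_pos"];n="side";q,d=bot.grab_frame(n);W=cloud(n,q,d);H=hsv(q)
s=(W[...,:2]-T[:2])@f;lat=(W[...,:2]-T[:2])@l;z=W[...,2]-T[2]-19
y=(H[...,0]>18)&(H[...,0]<34)&(H[...,1]>110)&(s>-40)&(s<130)&(abs(lat)<50)&(z>-130)&(z<45)
m=cv2.erode(y.astype(np.uint8),np.ones((2,2)))>0
print(cv2.approxPolyDP(cv2.convexHull(np.c_[s[m],z[m]].astype(np.float32)),3,True)[:,0].round().astype(int).tolist())
E
python3 s.py; python3 hull.py
```

```text
t 21.0 tcp [ 520.1 -138.9   73.4] yang 74.48 tilt 0.25 j [-0.21  0.39  0.43  2.05 -0.24  0.74  1.67] F [-5.8  1.6 32.3] w 11.8 ff 22.9
[[94, -89], [79, -46], [-9, 28], [-23, 19], [-29, 7], [-13, -53], [24, -94], [83, -96]]
```

carry_out --pt "1 0.1 0 0 0" --pt "1 0.1 0 0 0" --pt "1 0 0 0 0" --newtons 5

```text
t: 21.35
tcp_pos: [513.6, -137.0, 71.8]
eef_rot: [0.0, 0.135, 0.991, 0.0]
wrist_force: [-2.9, 1.0, 7.3]
width: 0.127
finger_force: 6.1
```

```bash
python3 s.py; python3 hull.py
```

```text
t 21.35 tcp [ 513.6 -137.    71.8] yang 74.5 tilt 0.05 j [-0.21  0.39  0.43  2.06 -0.24  0.74  1.67] F [-2.9  1.   7.3] w 11.9 ff 6.1
[[102, -93], [79, -36], [-9, 26], [-16, 26], [-30, 8], [-6, -58], [38, -93]]
```

carry_out --pt "1 0.24 0 0.15 0" --pt "1 0.24 0 0.15 0" --pt "1 0.24 0 0.16 0" --pt "1 0.24 0 0.16 0" --pt "1 0.24 0 0.16 0" --pt "1 0.15 0 0.18 0" --pt "1 0.15 0 0.18 0" --pt "1 0.15 0 0.18 0" --pt "1 0 0 0 0" --newtons 4.5

```text
t: 22.3
tcp_pos: [473.3, -126.0, 37.6]
eef_rot: [-0.001, 0.135, 0.991, -0.0]
wrist_force: [0.2, 0.1, -1.9]
width: 0.125
finger_force: 4.5
```

```bash
python3 s.py; python3 hull.py
```

```text
t 22.3 tcp [ 473.3 -126.    37.6] yang 74.5 tilt 0.06 j [-0.21  0.39  0.41  2.17 -0.26  0.63  1.68] F [ 0.2  0.1 -1.9] w 11.8 ff 4.5
[[115, -60], [84, 15], [-10, 24], [-32, 14], [-29, -7], [50, -58]]
```

carry_out --pt "1 0.08 0 0.14 0" --pt "1 0.05 0 0.14 0" --pt "1 0 0 0 0" --pt "-1 0 0 0 0" --pt "-1 0 0 0 0" --pt "-1 0 0 0 0" --pt "-1 0 0 0 0" --pt "-1 0 0 0 0" --pt "-1 0 0 0 0" --pt "-1 0 0 -0.5 0" --pt "-1 0 0 -0.8 0" --pt "-1 0 0 -0.8 0" --newtons 4.5

```text
t: 23.55
tcp_pos: [470.3, -125.6, 84.9]
eef_rot: [-0.001, 0.135, 0.991, -0.0]
wrist_force: [0.3, -0.2, -0.2]
width: 0.858
finger_force: 0.0
```

```bash
cat > cup.py <<'E'
from h import *
import sys
C=np.array([float(sys.argv[1]),float(sys.argv[2])])
for n in("top","side"):
    p,d=bot.grab_frame(n);cv2.imwrite(f"pics/cup_{n}.png",p);W=cloud(n,p,d);H=hsv(p)
    y=(H[...,0]>18)&(H[...,0]<34)&(H[...,1]>110)&(np.hypot(W[...,0]-C[0],W[...,1]-C[1])<110)&(W[...,2]<85)&(W[...,2]>-5)
    Y=W[y];z=Y[:,2];r=Y[z>67];c=circ(r[:,:2],37);c=circ(r[np.hypot(*(r[:,:2]-c).T)<42][:,:2],37)
    q=np.hypot(*(Y[:,:2]-c).T);h=Y[(q>44)&(q<84)&(z>59)&(z<70)];m=h.mean(0)
    print(n,len(Y),"centre",c,"rim z",np.percentile(z,[95,99]).round(1),"handle n",len(h),line(h[:,:2]),"from centre",np.degrees(np.arctan2(*(m[:2]-c)[::-1])).round(1),m.round(1))
    b=(H[...,1]<50)&(H[...,2]>130)&(np.hypot(W[...,0]-c[0],W[...,1]-c[1])<34)&(W[...,2]>5)&(W[...,2]<60);print(" ball px",b.sum())
E
python3 s.py; python3 cup.py 525 -142
```

```text
t 23.55 tcp [ 470.3 -125.6   84.9] yang 74.46 tilt 0.06 j [-0.26  0.3   0.45  2.15 -0.19  0.73  1.62] F [ 0.3 -0.2 -0.2] w 80.6 ff 0.0cup.py:8: RuntimeWarning: Mean of empty slice.
  q=np.hypot(*(Y[:,:2]-c).T);h=Y[(q>44)&(q<84)&(z>59)&(z<70)];m=h.mean(0)
  ret = um.true_divide(
Traceback (most recent call last):
  File "cup.py", line 9, in <module>
    print(n,len(Y),"centre",c,"rim z",np.percentile(z,[95,99]).round(1),"handle n",len(h),line(h[:,:2]),"from centre",np.degrees(np.arctan2(*(m[:2]-c)[::-1])).round(1),m.round(1))
                                                                                          ~~~~^^^^^^^^^
  File "h.py", line 16, in line
    vx,vy,x,y=cv2.fitLine(P.astype(np.float32),cv2.DIST_HUBER,0,.01,.01).ravel();return np.round([x,y,np.degrees(np.arctan2(vy,vx))],1)
              ~~~~~~~~~~~^^^^^^^^^^^^^^^^^^^^^^^^^^^^^^^^^^^^^^^^^^^^^^^
cv2.error: OpenCV(4.12.0) /io/opencv/modules/imgproc/src/linefit.cpp:50: error: (-215:Assertion failed) count > 0 in function 'fitLine2D_wods'
```

```bash
sed -i 's/;m=h.mean(0)$/;m=h.mean(0) if len(h) else np.zeros(3)/; s/line(h\[:,:2\])/line(h[:,:2]) if len(h)>5 else None/' cup.py; python3 cup.py 525 -142
```

```text
top 17 centre [559.7 -83.9] rim z [71.4 72.9] handle n 0 None from centre 171.5 [0. 0. 0.]
 ball px 17
side 788 centre [ 516.3 -137.8] rim z [67.7 69.6] handle n 72 [ 454.8 -124.6  -15.7] from centre 168.0 [ 455.8 -124.9   63.9]
 ball px 47
```

The side view gives rim height 70, so the cup is upright and the balls are inside. The handle had slipped in the grip to about x=-48. I'll regrip at x=-70 and shallower, tip at z=38.

carry_out --pt "-1 0.45 0 0 0" --pt "-1 0.45 0 0.4 0" --pt "-1 0 0 0.75 0" --pt "-1 0 0 0.73 0" --pt "1 0 0 0 0" --pt "1 0 0 0 0" --pt "1 0 0 0 0" --pt "1 0 0 0 0" --pt "1 0 0 0 0" --pt "1 0 0 0 0" --pt "1 0 0 0 0" --pt "1 0 0 0 0" --newtons 60

```text
t: 24.9
tcp_pos: [449.2, -119.3, 36.9]
eef_rot: [0.0, 0.135, 0.991, -0.0]
wrist_force: [-0.4, -1.7, 0.4]
width: 0.359
finger_force: 0.6
```

carry_out --pt "1 0 0 0 0" --pt "1 0 0 0 0" --pt "1 0 0 0 0" --pt "1 0 0 0 0" --pt "1 0 0 0 0" --pt "1 0 0 0 0" --pt "1 0 0 0 0" --pt "1 0 0 -0.3 0" --pt "1 0 0 -0.5 0" --pt "1 0 0 -0.5 0" --newtons 60

```text
t: 25.9
tcp_pos: [448.7, -119.1, 69.9]
eef_rot: [-0.001, 0.135, 0.991, -0.0]
wrist_force: [0.3, -0.6, -4.7]
width: 0.161
finger_force: 61.5
```

```bash
python3 s.py; sed -i 's/s>-40/s>-45/' hull.py; python3 hull.py
```

```text
t 25.9 tcp [ 448.7 -119.1   69.9] yang 74.49 tilt 0.06 j [-0.26  0.29  0.45  2.21 -0.2   0.68  1.62] F [ 0.3 -0.6 -4.7] w 15.2 ff 61.5
[[130, -90], [107, 10], [89, 14], [51, 10], [47, -5], [63, -87], [71, -91]]
```

The opening reads 15 mm rather than 12, so the handle is held askew. I'll set it down, release, step aside and remeasure from both cameras.

carry_out --pt "1 0 0 0.5 0" --pt "1 0 0 0.5 0" --pt "1 0 0 0.32 0" --pt "1 0 0 0 0" --pt "-1 0 0 0 0" --pt "-1 0 0 0 0" --pt "-1 0 0 0 0" --pt "-1 0 0 0 0" --pt "-1 0 0 0 0" --pt "-1 0 0 -0.8 0" --pt "-1 0 0 -1 0" --pt "-1 0 0 -1 0" --newtons 60

```text
t: 27.15
tcp_pos: [448.8, -119.4, 106.9]
eef_rot: [-0.0, 0.135, 0.991, -0.0]
wrist_force: [0.3, 0.5, 0.3]
width: 0.811
finger_force: 0.0
```

carry_out --pt "-1 0 1 0 0" --pt "-1 0 1 0 0" --pt "-1 0 1 0 0" --pt "-1 0 1 0 0" --pt "-1 0 1 0 0" --pt "-1 0 1 0 0"

```text
t: 27.75
tcp_pos: [489.4, 26.3, 106.2]
eef_rot: [0.0, 0.135, 0.991, 0.0]
wrist_force: [0.5, -0.3, -0.8]
width: 1.0
finger_force: 0.0
```

```bash
python3 s.py; python3 cup.py 516 -138
```

```text
t 27.75 tcp [489.4  26.3 106.2] yang 74.49 tilt 0.01 j [-0.53  0.26  0.4   2.13 -0.14  0.78  1.26] F [ 0.5 -0.3 -0.8] w 94.0 ff 0.0
top 405 centre [ 518.2 -141. ] rim z [71.8 73.8] handle n 57 [ 459.6 -120.7  -17. ] from centre 161.1 [ 459.5 -120.9   65.7]
 ball px 177
side 904 centre [ 516.4 -139.2] rim z [69.1 70.8] handle n 47 [ 458.6 -118.7  -18.9] from centre 161.0 [ 458.6 -119.3   65.8]
 ball px 47
```

carry_out --pt "-1 0 0 0 0.53" --pt "-1 0 -0.9 0 0" --pt "-1 0 -1 0 0" --pt "-1 0 -1 0 0" --pt "-1 0 -1 0 0" --pt "-1 0 -1 0 0"

```text
t: 28.45
tcp_pos: [449.3, -92.2, 106.3]
eef_rot: [0.0, 0.163, 0.987, -0.0]
wrist_force: [0.7, -0.0, 0.1]
width: 0.998
finger_force: 0.0
```

```bash
python3 s.py 452.9 -118.3 38 71.3
```

```text
t 28.45 tcp [449.3 -92.2 106.3] yang 71.29 tilt 0.0 j [-0.36  0.22  0.48  2.19 -0.14  0.76  1.46] F [ 0.7 -0.   0.1] w 93.8 ff 0.0
to go units [-0.473 -0.941  2.731] yaw units -0.0
```

carry_out --pt "0 -0.47 -0.94 0 0" --pt "0 0 0 0.7 0" --pt "0 0 0 0.7 0" --pt "0 0 0 0.7 0" --pt "0 0 0 0.63 0" --pt "0 0 0 0 0" --pt "1 0 0 0 0" --pt "1 0 0 0 0" --pt "1 0 0 0 0" --pt "1 0 0 0 0" --pt "1 0 0 0 0" --pt "1 0 0 0 0" --newtons 60

```text
t: 29.65
tcp_pos: [454.4, -117.4, 38.9]
eef_rot: [0.001, 0.162, 0.987, -0.0]
wrist_force: [-3.0, -1.5, 17.4]
width: 0.169
finger_force: 60.5
```

carry_out --pt "1 0 0 0 0" --pt "1 0 0 0 0" --pt "1 0 0 0 0" --pt "1 0 0 0 0" --newtons 60

```text
t: 30.05
tcp_pos: [454.4, -117.4, 39.0]
eef_rot: [0.001, 0.162, 0.987, -0.0]
wrist_force: [-2.4, -2.4, 18.2]
width: 0.165
finger_force: 60.5
```

```bash
python3 - <<'E'
from h import *
q,d=bot.grab_frame("side");p,_=bot.grab_frame("top");W=cloud("side",q,d)
m=np.argwhere(np.linalg.norm(W-[500,-135,45],axis=2)<45);r,c=np.median(m,0).astype(int);print(r,c)
cv2.imwrite("pics/g7.png",np.hstack([cv2.resize(q[r-40:r+40,c-40:c+40],(520,520),interpolation=2),cv2.resize(p[170:250,265:305],(260,520),interpolation=2)]))
E
python3 hull.py; python3 s.py
```

```text
248 274
[[126, -59], [102, 12], [79, 14], [46, 6], [43, 0], [50, -58]]
t 30.2 tcp [ 454.4 -117.4   39. ] yang 71.32 tilt 0.1 j [-0.25  0.36  0.43  2.22 -0.26  0.61  1.62] F [-2.8 -2.6 18. ] w 15.8 ff 60.5
```

View pics/g7.png

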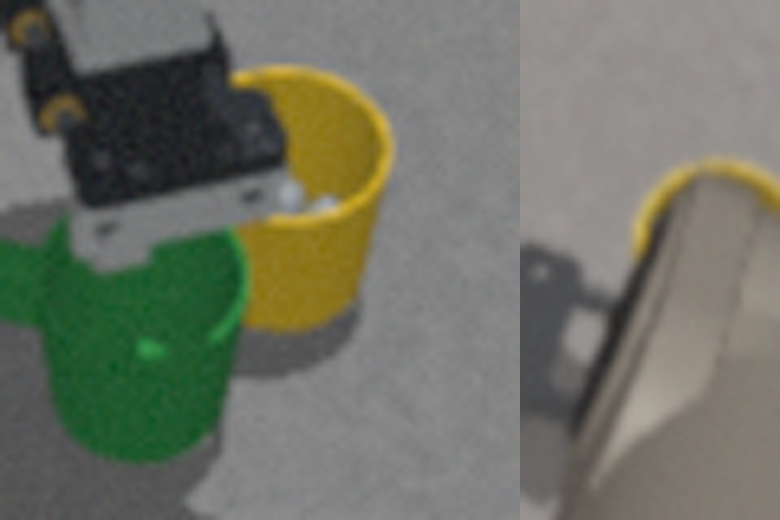

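The side crop explains the 15 mm. The right finger is inside the green cup at (120,265), so its 3 mm wall is pinched together with the handle. I'll open slightly, rise, and locate the green cup.

carry_out --pt "0.3 0 0 0 0" --pt "0.3 0 0 0 0" --pt "0.3 0 0 0 0" --pt "0.3 0 0 0 0" --pt "0.3 0 0 -0.5 0" --pt "0.3 0 0 -0.8 0" --pt "0.3 0 0 -0.8 0" --pt "0.3 0 0 -0.8 0" --pt "0.3 0 1 0 0" --pt "0.3 0 1 0 0" --pt "0.3 0 1 0 0" --pt "0.3 0 1 0 0" --newtons 60

```text
t: 31.4
tcp_pos: [486.0, -21.2, 111.5]
eef_rot: [0.0, 0.162, 0.987, 0.0]
wrist_force: [-0.2, -0.4, 1.1]
width: 0.351
finger_force: 0.0
```

```bash
python3 s.py; python3 cup.py 516 -138; python3 - <<'E'
from h import *
for n in("top","side"):
    p,d=bot.grab_frame(n);W=cloud(n,p,d);H=hsv(p)
    g=(H[...,0]>45)&(H[...,0]<80)&(H[...,1]>110)&(np.hypot(W[...,0]-440,W[...,1]+180)<150)&(W[...,2]<85)&(W[...,2]>-5)
    Y=W[g];r=Y[Y[:,2]>66];c=circ(r[:,:2],37);print(n,c,circ(r[np.hypot(*(r[:,:2]-c).T)<43][:,:2]),np.percentile(Y[:,2],99),Y[:,:2].min(0).round(),Y[:,:2].max(0).round())
p0=cv2.imread("pics/top0.png");W=cloud("top",p0,np.load("top0.npy"));H=hsv(p0)
g=(H[...,0]>45)&(H[...,0]<80)&(H[...,1]>110)&(np.hypot(W[...,0]-440,W[...,1]+180)<150)&(W[...,2]>66)&(W[...,2]<85);print("start",circ(W[g][:,:2],37))
E
```

```text
t 31.4 tcp [486.  -21.2 111.5] yang 71.3 tilt 0.04 j [-0.47  0.25  0.45  2.13 -0.15  0.79  1.31] F [-0.2 -0.4  1.1] w 33.0 ff 0.0
top 197 centre [ 518.7 -138.5] rim z [71.3 74.7] handle n 0 None from centre 165.1 [0. 0. 0.]
 ball px 85
side 903 centre [ 516.8 -138.5] rim z [69.4 71.2] handle n 41 [ 461.6 -118.1  -25.1] from centre 160.2 [ 461.  -118.5   65.8]
 ball px 45
top [ 443.5 -157.1] [ 441.9 -157.2   35.6] 71.38115372726949 [ 407. -193.] [ 477. -129.]
side [ 439.7 -154.9] [ 440.  -156.    35.8] 70.069686658425 [ 386. -193.] [489. -97.]
start [ 427.6 -170.3]
```

The green cup was dragged about 18 mm and now sits tight against the handle. I'll leave it alone and lift the yellow cup by its body instead (fingers clear of the green one), moving it to free bench for a clean handle grip.

carry_out --pt "-1 0 0 0 0" --pt "-1 -0.54 -0.81 0 0" --pt "-1 -0.54 -0.81 0 0" --pt "-1 -0.54 -0.81 0 0" --pt "-1 -0.54 -0.81 0 0" --pt "-1 -0.54 -0.8 0 0" --pt "-1 0 0 0 0" --pt "-1 0 0 0.5 0" --pt "-1 0 0 0.9 0" --pt "-1 0 0 0.9 0" --pt "-1 0 0 0.88 0" --newtons 35

```text
t: 32.7
tcp_pos: [516.5, -138.4, 29.5]
eef_rot: [-0.0, 0.162, 0.987, 0.0]
wrist_force: [0.6, 0.2, -0.3]
width: 1.005
finger_force: 0.0
```

carry_out --pt "1 0 0 0 0" --pt "1 0 0 0 0" --pt "1 0 0 0 0" --pt "1 0 0 0 0" --pt "1 0 0 -0.3 0" --pt "1 0 0 -0.4 0" --newtons 35

```text
t: 33.3
tcp_pos: [517.0, -139.4, 49.2]
eef_rot: [-0.0, 0.162, 0.987, -0.0]
wrist_force: [0.2, -0.7, -3.3]
width: 0.785
finger_force: 34.8
```

```bash
python3 s.py 597 -165 60 71.3
```

```text
t 33.3 tcp [ 517.  -139.4   49.2] yang 71.31 tilt 0.02 j [-0.21  0.43  0.43  2.07 -0.28  0.7   1.65] F [ 0.2 -0.7 -3.3] w 73.8 ff 34.8
to go units [-3.359  0.055 -0.431] yaw units 0.0
```

carry_out --pt "1 -0.6 0 -0.2 0" --pt "1 -0.9 0 0 0" --pt "1 -0.95 0 0 0" --pt "1 -0.6 0 0 0" --pt "1 -0.31 0 0.3 0" --pt "1 0 0 0.4 0" --pt "1 0 0 0.28 0" --pt "-1 0 0 0 0" --pt "-1 0 0 0 0" --pt "-1 0 0 0 0" --pt "-1 0 0 -0.8 0" --pt "-1 0 0 -1 0" --newtons 35

```text
t: 34.5
tcp_pos: [595.6, -166.1, 73.5]
eef_rot: [-0.001, 0.162, 0.987, -0.0]
wrist_force: [0.1, -0.5, -0.0]
width: 1.001
finger_force: 0.0
```

carry_out --pt "-1 0 0 -0.8 0" --pt "0 0.9 0 0 0" --pt "0 0.92 0 0 0" --pt "0 0.92 0 0 0"

```text
t: 34.9
tcp_pos: [530.8, -144.0, 94.0]
eef_rot: [-0.0, 0.162, 0.987, 0.0]
wrist_force: [-0.0, -0.4, -0.1]
width: 0.781
finger_force: 0.0
```

```bash
python3 s.py 532.5 -143 38 71.3; python3 cup.py 597 -165
```

```text
t 34.9 tcp [ 530.8 -144.    94. ] yang 71.31 tilt 0.01 j [-0.23  0.39  0.47  2.01 -0.24  0.8   1.62] F [-0.  -0.4 -0.1] w 73.4 ff 0.0
to go units [-0.053  0.06   2.24 ] yaw units 0.0
top 22 centre [ 625.2 -104.6] rim z [71.6 74.5] handle n 0 None from centre 170.5 [0. 0. 0.]
 ball px 11
side 970 centre [ 595.8 -165.6] rim z [68.  70.1] handle n 24 [ 526.6 -142.5   15.8] from centre 161.5 [ 526.4 -142.3   64.1]
 ball px 37
```

carry_out --pt "0 0 0 0.6 0" --pt "0 0 0 0.9 0" --pt "0 0 0 0.74 0" --pt "1 0 0 0 0" --pt "1 0 0 0 0" --pt "1 0 0 0 0" --pt "1 0 0 0 0" --pt "1 0 0 0 0" --pt "1 0 0 0 0" --pt "1 0 0 0 0" --pt "1 0 0 0 0" --pt "1 0 0 -0.3 0" --newtons 60

```text
t: 36.2
tcp_pos: [531.3, -144.1, 45.2]
eef_rot: [-0.001, 0.162, 0.987, -0.0]
wrist_force: [0.3, -0.0, -3.0]
width: 0.127
finger_force: 60.0
```

carry_out --pt "1 0 0 -0.6 0" --pt "1 0 0 -0.8 0" --pt "1 0 0 -0.9 0" --pt "1 0 0 -0.9 0" --pt "1 0 0 -0.9 0" --pt "1 0 0 -0.9 0" --pt "1 0 0 -0.9 0" --pt "1 0 0 -0.6 0" --newtons 60

```text
t: 37.0
tcp_pos: [532.0, -144.7, 210.7]
eef_rot: [0.001, 0.163, 0.987, 0.0]
wrist_force: [0.4, 0.2, -3.5]
width: 0.121
finger_force: 60.0
```

```bash
python3 s.py 464.8 246.9 225 71.3; python3 hull.py
```

```text
t 37.0 tcp [ 532.  -144.7  210.7] yang 71.28 tilt 0.1 j [-0.29  0.24  0.52  1.9  -0.14  1.03  1.53] F [ 0.4  0.2 -3.5] w 11.4 ff 60.0
to go units [ 7.57  13.973 -0.579] yaw units -0.0
[[103, 9], [100, 12], [53, 13], [-13, 8], [-13, -16], [-10, -23], [40, -56], [79, -56], [95, -38]]
```

The handle is gripped cleanly now (11.4 mm, cup level). Back to the pan.

carry_out --pt "1 0.14 0.4 -0.1 0" --pt "1 0.25 0.7 -0.1 0" --pt "1 0.325 0.9 -0.1 0" --pt "1 0.325 0.9 -0.1 0" --pt "1 0.325 0.9 -0.1 0" --pt "1 0.325 0.9 -0.1 0" --pt "1 0.325 0.9 -0.1 0" --pt "1 0.325 0.9 -0.1 0" --pt "1 0.325 0.9 -0.1 0" --pt "1 0.325 0.9 -0.07 0" --pt "1 0.325 0.9 0 0" --pt "1 0.325 0.9 0 0" --newtons 60

```text
t: 38.25
tcp_pos: [525.5, 125.5, 231.6]
eef_rot: [-0.001, 0.162, 0.987, -0.0]
wrist_force: [1.5, -0.2, -3.6]
width: 0.124
finger_force: 60.0
```

carry_out --pt "1 0.325 0.9 0 0" --pt "1 0.325 0.9 0 0" --pt "1 0.325 0.9 0 0" --pt "1 0.29 0.8 0 0" --pt "1 0.18 0.5 0 0" --pt "1 0.09 0.24 0 0" --pt "1 0 0 0 0" --newtons 60

```text
t: 38.95
tcp_pos: [523.8, 237.1, 231.9]
eef_rot: [-0.0, 0.162, 0.987, -0.0]
wrist_force: [-0.5, -0.4, -4.3]
width: 0.121
finger_force: 60.0
```

carry_out --pt "1 0 0 0 0" --pt "1 0 0 0 0" --newtons 9

```text
t: 39.15
tcp_pos: [524.5, 235.6, 232.3]
eef_rot: [0.0, 0.163, 0.987, -0.0]
wrist_force: [-0.5, 0.7, -3.7]
width: 0.126
finger_force: 9.0
```

```bash
sed -i 's/f=np.array(\[.9636,-.2672\]);l=np.array(\[.2672,.9636\])/f=np.array([.947,-.321]);l=np.array([.321,.947])/; s/pz=T\[2\]+19/pz=T[2]+14/' tilt.py; python3 s.py; python3 tilt.py
```

```text
t 39.15 tcp [524.5 235.6 232.3] yang 71.23 tilt 0.02 j [-0.79  0.24  0.3   1.82 -0.08  1.09  0.79] F [-0.5  0.7 -3.7] w 11.8 ff 9.0
t 39.15 pivot s,z -104.6 246.3 F [-0.5  0.7 -3.7]
side 772 hull rel pivot: [[88, -57], [87, -52], [33, -9], [16, -1], [-13, 3], [-22, -10], [1, -65], [38, -96]] area 5924.499942972113
top 307 hull rel pivot: [[38, -100], [77, -72], [65, -52], [36, -19]] area 1705.9334915660584
 bright px in pan 0
```

carry_out --pt "1 0.32 0 0.4 0" --pt "1 0 0 0.55 0" --pt "1 0 0 0.52 0" --pt "1 -0.196 0 -0.054 0" --pt "1 -0.196 0 -0.054 0" --pt "1 -0.196 0 -0.054 0" --pt "1 -0.196 0 -0.054 0" --pt "1 -0.17 0 -0.04 0" --pt "1 -0.17 0 -0.04 0" --pt "1 -0.17 0 -0.04 0" --pt "1 -0.17 0 -0.04 0" --newtons 8

```text
t: 40.35
tcp_pos: [552.0, 227.3, 205.3]
eef_rot: [0.0, 0.163, 0.987, 0.0]
wrist_force: [-3.4, 0.5, 2.6]
width: 0.127
finger_force: 8.0
```

```bash
python3 s.py; python3 tilt.py
```

```text
t 40.35 tcp [552.  227.3 205.3] yang 71.3 tilt 0.03 j [-0.75  0.31  0.31  1.8  -0.11  1.05  0.84] F [-3.4  0.5  2.6] w 12.0 ff 8.0
t 40.35 pivot s,z -75.9 219.3 F [-3.4  0.5  2.6]
side 572 hull rel pivot: [[34, -112], [9, -24], [-11, 12], [-20, 13], [-32, 8], [-37, -42], [-35, -96]] area 5659.610540698595
top 3 hull rel pivot: [[-36, -72], [-37, -64]] area 0.0
 bright px in pan 0
```

Tilt is about 74° with no jam and low force. I'll continue over the rim slowly.

carry_out --pt "1 -0.3 0 0 0" --pt "1 -0.3 0 0 0" --pt "1 -0.3 0 0.02 0" --pt "1 -0.3 0 0.04 0" --pt "1 -0.3 0 0.04 0" --pt "1 -0.3 0 0.04 0" --pt "1 -0.3 0 0.04 0" --newtons 8

```text
t: 41.15
tcp_pos: [601.7, 210.4, 200.5]
eef_rot: [0.0, 0.162, 0.987, 0.0]
wrist_force: [-2.0, -0.2, 0.9]
width: 0.124
finger_force: 8.0
```

```bash
python3 s.py; python3 tilt.py
```

```text
t 41.15 tcp [601.7 210.4 200.5] yang 71.3 tilt 0.04 j [-0.68  0.38  0.32  1.71 -0.13  1.07  0.92] F [-2.  -0.2  0.9] w 11.7 ff 8.0
t 41.15 pivot s,z -23.3 214.5 F [-2.  -0.2  0.9]
side 363 hull rel pivot: [[-7, -83], [-11, 18], [-34, 29], [-38, 12], [-33, -83]] area 2859.645247391739
top 15 hull rel pivot: [[-23, -38], [-35, -41], [-36, -57], [-25, -52]] area 160.32412691995705
 bright px in pan 0
```

```bash
sed -i 's/s>ps-40/s>ps-90/' tilt.py; cat >> tilt.py <<'E'
    b=(H[...,1]<70)&(H[...,2]>85)&(np.hypot(s,lat)<50)&(z>70)&(z<130);print("  greypx in pan",b.sum(), "hull rows s:",np.percentile(s[b],[5,95]).round() if b.any() else "")
    for a0 in range(-90,70,20):
        k=m&(s-ps>=a0)&(s-ps<a0+20)
        if k.sum()>3: print("   s",a0,np.percentile(z[k]-pz,[3,97]).round())
E
python3 tilt.py
```

```text
t 41.25 pivot s,z -23.0 214.1 F [ 1.6 -0.5  1.9]
side 797 hull rel pivot: [[-13, 22], [-31, 26], [-76, -14], [-87, -64], [-13, -97], [-8, -26]] area 6580.817959754107
  greypx in pan 93 hull rows s: [-29.  29.]
   s -90 [-66. -16.]
   s -70 [-71. -16.]
   s -50 [-76.  18.]
   s -30 [-75.  20.]
   s -10 [-28. -24.]
top 18 hull rel pivot: [[-23, -39], [-29, -38], [-37, -46], [-36, -61], [-26, -50]] area 180.0130268226385
 bright px in pan 22
  greypx in pan 28 hull rows s: [32. 41.]
   s -50 [-60. -43.]
   s -30 [-52. -38.]
```

Tilt is about 102° and grey pixels have appeared in the pan. I'll pause, firm the grip, lift clear and count the balls.

carry_out --pt "1 0 0 0 0" --pt "1 0 0 0 0" --pt "1 0 0 0 0" --pt "1 0 0 -0.5 0" --pt "1 0 0 -0.9 0" --pt "1 0 0 -0.9 0" --pt "1 0.9 0 -0.3 0" --pt "1 1 0 0 0" --pt "1 1 0 0 0" --pt "1 1 0 0 0" --pt "1 1 0 0 0" --newtons 25

```text
t: 42.45
tcp_pos: [483.8, 250.3, 266.2]
eef_rot: [0.0, 0.162, 0.987, 0.0]
wrist_force: [0.2, 0.6, -1.3]
width: 0.122
finger_force: 25.0
```

```bash
python3 s.py; python3 tilt.py; python3 - <<'E'
from h import *
P=np.array([623.8,202.8])
p,d=bot.grab_frame("top");W=cloud("top",p,d);g=cv2.cvtColor(p,cv2.COLOR_BGR2GRAY)
c=bot.camera_params("top");T=np.linalg.inv(c["world_from_camera"]);x=c["K"]@(T@[P[0],P[1],90,1])[:3];u,v=(x[:2]/x[2]).astype(int);print(u,v)
r=np.hypot(W[...,0]-P[0],W[...,1]-P[1])<46
print("above-floor px",(r&(W[...,2]>88)&(W[...,2]<108)).sum(), "height pct",np.nanpercentile(W[r][:,2],[5,50,95]).round())
k=cv2.resize(np.where(r,g,0)[v-25:v+25,u-25:u+25].astype(np.uint8),None,fx=6,fy=6,interpolation=2)
h=cv2.HoughCircles(k,cv2.HOUGH_GRADIENT,1,32,param1=80,param2=12,minRadius=18,maxRadius=28)
print(None if h is None else h[0].round().tolist())
_,t=cv2.threshold(k,0,255,cv2.THRESH_OTSU);n,L,S,C=cv2.connectedComponentsWithStats(t);print(S[1:,4],C[1:].round().tolist())
dt=cv2.distanceTransform(t,cv2.DIST_L2,5);pk=(dt==cv2.dilate(dt,np.ones((25,25))))&(dt>10);print("peaks",np.argwhere(pk).tolist())
E
```

```text
t 42.45 tcp [483.8 250.3 266.2] yang 71.32 tilt 0.02 j [-0.84  0.16  0.28  1.84 -0.05  1.15  0.7 ] F [ 0.2  0.6 -1.3] w 11.5 ff 25.0
t 42.45 pivot s,z -147.8 280.2 F [ 0.2  0.6 -1.3]
side 898 hull rel pivot: [[-10, 27], [-28, 24], [-76, -14], [-84, -66], [-75, -74], [-33, -87], [-21, -84], [-7, -25]] area 6175.948481550689
  greypx in pan 115 hull rows s: [-33.  37.]
   s -90 [-68. -16.]
   s -70 [-73. -17.]
   s -50 [-78.   3.]
   s -30 [-75.  22.]
   s -10 [-33. -23.]
top none
172 165
above-floor px 236 height pct [76. 81. 99.]
[[98.0, 100.0, 20.0], [234.0, 168.0, 22.0], [136.0, 208.0, 22.0], [162.0, 88.0, 23.0], [210.0, 128.0, 21.0]]
[29726] [[161.0, 158.0]]
peaks [[130, 190], [170, 111], [171, 111]]
```

The wrist load dropped from 3.5 to 1.3 N, which matches six balls gone, and the ball area in the pan matches six. To right the cup, I'll first ease the grip so the empty cup hangs lower.

carry_out --pt "1 0 0 0 0" --pt "1 0 0 0 0" --pt "1 0 0 0 0" --newtons 3.5

```text
t: 42.9
tcp_pos: [485.6, 249.6, 265.4]
eef_rot: [0.0, 0.163, 0.987, -0.0]
wrist_force: [0.2, -0.4, -0.5]
width: 0.127
finger_force: 3.5
```

```bash
python3 s.py; python3 tilt.py
```

```text
t 42.9 tcp [485.6 249.6 265.4] yang 71.26 tilt 0.02 j [-0.84  0.16  0.28  1.84 -0.05  1.15  0.7 ] F [ 0.2 -0.4 -0.5] w 11.9 ff 3.5
t 42.9 pivot s,z -145.9 279.4 F [ 0.2 -0.4 -0.5]
side 828 hull rel pivot: [[-1, -94], [4, -80], [1, -24], [-12, 19], [-31, 18], [-66, -33], [-63, -80], [-51, -90]] area 6069.074702740723
  greypx in pan 112 hull rows s: [-30.  38.]
   s -70 [-84. -30.]
   s -50 [-82.   6.]
   s -30 [-80.  17.]
   s -10 [-85. -24.]
top none
```

Tilt is now about 85°. I'll hook the cup's bottom on the inside of the near rim and draw back to swing it upright.

carry_out --pt "1 -0.6 0 0 0" --pt "1 -1 0 0 0" --pt "1 -1 0 0 0" --pt "1 -1 0 0 0" --pt "1 -1 0 0 0" --pt "1 -1 0 0 0" --pt "1 -0.75 0 0.3 0" --pt "1 0 0 0.7 0" --pt "1 0 0 0.8 0" --pt "1 0 0 0.8 0" --pt "1 0 0 0.64 0" --newtons 6

```text
t: 44.1
tcp_pos: [637.0, 198.2, 183.8]
eef_rot: [0.001, 0.163, 0.987, -0.0]
wrist_force: [6.0, -1.5, 6.9]
width: 0.125
finger_force: 6.0
```

carry_out --pt "1 0.32 0 -0.14 0" --pt "1 0.32 0 -0.14 0" --pt "1 0.32 0 -0.14 0" --pt "1 0.32 0 -0.14 0" --pt "1 0.32 0 -0.14 0" --pt "1 0.32 0 -0.14 0" --newtons 6

```text
t: 44.7
tcp_pos: [589.2, 214.8, 206.0]
eef_rot: [0.0, 0.162, 0.987, 0.0]
wrist_force: [-0.3, -1.0, -1.2]
width: 0.127
finger_force: 6.0
```

```bash
python3 s.py; python3 tilt.py
```

```text
t 44.7 tcp [589.2 214.8 206. ] yang 71.33 tilt 0.02 j [-0.71  0.36  0.33  1.73 -0.13  1.07  0.91] F [-0.3 -1.  -1.2] w 11.9 ff 6.0
t 44.7 pivot s,z -36.6 220.0 F [-0.3 -1.  -1.2]
side 577 hull rel pivot: [[64, -119], [21, -10], [-11, 25], [-23, 21], [-35, -39], [-16, -88]] area 7185.925157228487
  greypx in pan 112 hull rows s: [-29.  38.]
   s -50 [-48. -35.]
   s -30 [-78.  20.]
   s -10 [-78. -21.]
   s 10 [-74. -11.]
   s 30 [-71. -39.]
top 6 hull rel pivot: [[-29, -51], [-32, -53], [-28, -62], [-25, -53]] area 38.17673536676011
 bright px in pan 98
  greypx in pan 118 hull rows s: [20. 44.]
   s -30 [-62. -51.]
```

carry_out --pt "1 -0.4 0 0 0" --pt "1 -0.4 0 0 0" --pt "1 0 0 0.45 0" --pt "1 0 0 0.45 0" --pt "1 0.38 0 0 0" --pt "1 0.38 0 0 0" --pt "1 0.31 0 0 0" --pt "1 0.31 0 0 0" --pt "1 0.31 0 0 0" --pt "1 0.31 0 0 0" --newtons 5

```text
t: 45.8
tcp_pos: [560.8, 224.4, 183.1]
eef_rot: [0.0, 0.162, 0.987, 0.0]
wrist_force: [1.8, -0.5, -0.2]
width: 0.13
finger_force: 5.0
```

```bash
python3 s.py; python3 tilt.py
```

```text
t 45.8 tcp [560.8 224.4 183.1] yang 71.33 tilt 0.02 j [-0.74  0.34  0.32  1.81 -0.12  1.01  0.87] F [ 1.8 -0.5 -0.2] w 12.2 ff 5.0
t 45.8 pivot s,z -66.6 197.1 F [ 1.8 -0.5 -0.2]
side 706 hull rel pivot: [[64, -119], [102, -89], [87, -41], [34, 7], [-14, 20], [-20, 7], [-1, -52], [18, -79], [57, -119]] area 9155.959980486658
  greypx in pan 100 hull rows s: [-24.  38.]
   s -30 [ 3. 20.]
   s -10 [-57. -28.]
   s 10 [-76.   8.]
   s 30 [-75.   4.]
   s 50 [-73. -15.]
top 343 hull rel pivot: [[92, -111], [90, -37], [39, 7], [37, 1], [48, -81], [59, -117]] area 4410.175412595508
 bright px in pan 91
  greypx in pan 116 hull rows s: [-0. 45.]
   s 30 [-81.   6.]
   s 50 [-76. -10.]
```

It works: the tilt is down to about 42°. Continuing.

carry_out --pt "1 0.28 0 0.06 0" --pt "1 0.28 0 0.08 0" --pt "1 0.28 0 0.1 0" --pt "1 0.24 0 0.16 0" --pt "1 0.24 0 0.16 0" --pt "1 0.24 0 0.16 0" --pt "1 0.14 0 0.14 0" --pt "1 0.14 0 0.14 0" --newtons 5

```text
t: 46.7
tcp_pos: [517.5, 239.0, 157.6]
eef_rot: [-0.0, 0.162, 0.987, -0.0]
wrist_force: [-0.2, -0.2, 1.4]
width: 0.129
finger_force: 5.0
```

```bash
python3 s.py; python3 tilt.py | head -3
```

```text
t 46.7 tcp [517.5 239.  157.6] yang 71.32 tilt 0.02 j [-0.79  0.31  0.3   1.91 -0.11  0.94  0.81] F [-0.2 -0.2  1.4] w 12.1 ff 5.0
t 46.7 pivot s,z -112.3 171.6 F [-0.2 -0.2  1.4]
side 769 hull rel pivot: [[20, 25], [15, 2], [30, -37], [82, -78], [106, 11], [52, 24]] area 5874.6925840704625
  greypx in pan 117 hull rows s: [-26.  39.]
```

```bash
python3 - <<'E'
from h import *
p=cv2.imread("pics/top0.png");W=cloud("top",p,np.load("top0.npy"))
for n,(u,v) in dict(roller=(241,207),jar=(247,160),brA=(245,238),plateBR=(181,221),plateTR=(204,155),pu=(356,161)).items(): print(n,np.nanmedian(W[v-1:v+2,u-1:u+2].reshape(-1,3),0).round())
E
```

```text
roller [518.  12.  45.]
jar [646.  -0.  89.]
brA [430.  -2.   6.]
plateBR [474. 184.  19.]
plateTR [668. 124.  20.]
pu [ 667. -327.    3.]
```

carry_out --pt "1 0 0 0 0" --pt "1 0 0 -0.3 0" --pt "1 0 0 -0.7 0" --pt "1 0 0 -0.7 0" --newtons 45

```text
t: 47.2
tcp_pos: [518.0, 238.6, 201.3]
eef_rot: [-0.0, 0.163, 0.987, -0.0]
wrist_force: [-0.2, 1.3, -0.8]
width: 0.124
finger_force: 45.0
```

carry_out --pt "1 0.23 -0.88 0 0" --pt "1 0.23 -0.88 0 0" --pt "1 0.23 -0.88 0 0" --pt "1 0.23 -0.88 0 0" --pt "1 0.23 -0.88 0 0" --pt "1 0.25 -0.87 0.3 0" --pt "1 0 0 0.9 0" --pt "1 0 0 0.95 0" --pt "1 0 0 0.95 0" --pt "1 0 0 0.95 0" --pt "1 0 0 0.95 0" --pt "1 0 0 0.64 0" --newtons 45

```text
t: 48.4
tcp_pos: [442.6, 125.1, 58.6]
eef_rot: [-0.0, 0.162, 0.987, -0.0]
wrist_force: [0.4, 0.6, -0.7]
width: 0.121
finger_force: 45.0
```

carry_out --pt "1 0.05 0 0.1 0" --pt "1 0.08 0 0.2 0" --pt "1 0.08 0 0.2 0" --pt "1 0.08 0 0.2 0" --newtons 5

```text
t: 48.8
tcp_pos: [435.9, 128.0, 42.3]
eef_rot: [0.0, 0.162, 0.987, 0.0]
wrist_force: [-2.4, 0.3, 2.7]
width: 0.128
finger_force: 5.0
```

```bash
python3 s.py; sed -i 's/f=np.array(\[.9636,-.2672\]);l=np.array(\[.2672,.9636\])/f=np.array([.947,-.321]);l=np.array([.321,.947])/;s/T\[2\]-19/T[2]-14/' hull.py; python3 hull.py; python3 cup.py 505 104
```

```text
t 48.8 tcp [435.9 128.   42.3] yang 71.32 tilt 0.07 j [-0.69  0.32  0.31  2.24 -0.17  0.6   0.99] F [-2.4  0.3  2.7] w 12.0 ff 5.0
[[112, -58], [103, 12], [42, 24], [-11, 4], [-11, -2], [30, -43], [66, -56]]
top 300 centre [500.7 104.2] rim z [73.8 77.3] handle n 0 None from centre -168.2 [0. 0. 0.]
 ball px 0
side 840 centre [500.3 104.9] rim z [73.6 77.4] handle n 20 [442.3 119.2 -18.5] from centre 166.2 [441.2 119.4  64. ]
 ball px 0
```

carry_out --pt "1 0.05 0 0.16 0" --pt "1 0.04 0 0.16 0" --pt "1 0.03 0 0.12 0" --pt "1 0 0 0 0" --pt "0.3 0 0 0 0" --pt "0.3 0 0 0 0" --pt "0.3 0 0 0 0" --pt "0.3 0 0 0 0" --pt "0.3 0 0 -0.6 0" --pt "0.3 0 0 -1 0" --pt "0.3 0 0 -1 0" --pt "0.3 0 0 -1 0" --newtons 5

```text
t: 50.15
tcp_pos: [432.7, 128.4, 121.9]
eef_rot: [-0.0, 0.162, 0.987, -0.0]
wrist_force: [0.2, 0.8, -0.5]
width: 0.348
finger_force: 0.0
```

```bash
python3 cup.py 500 104; python3 s.py 489.9 239.9 121 74.5; python3 - <<'E'
from h import *
P=np.array([623.8,202.8])
for n in("top","side"):
    p,d=bot.grab_frame(n);W=cloud(n,p,d);H=hsv(p)
    r=np.hypot(W[...,0]-P[0],W[...,1]-P[1])<47
    m=(r&(W[...,2]>90)&(W[...,2]<110)&(H[...,2]>90)).astype(np.uint8);k,L,S,C=cv2.connectedComponentsWithStats(m,connectivity=4)
    print(n,m.sum(),[(int(S[i,4]),np.median(W[L==i],0).round().tolist()) for i in range(1,k) if S[i,4]>6])
    if n=="side" or 1:
        ok=(np.abs(W[...,0]-490)<25)&(np.abs(W[...,1]-240)<28)&(W[...,2]>45)&(W[...,2]<80)&((H[...,0]<8)|(H[...,0]>172))&(H[...,1]>110);print(" knob",W[ok].mean(0).round(1) if ok.any() else None,ok.sum())
E
```

```text
top 315 centre [492.3 107.1] rim z [69.9 72.9] handle n 0 None from centre -167.7 [0. 0. 0.]
 ball px 0
side 1021 centre [491.5 107.7] rim z [68.6 70.5] handle n 55 [431.8 125.  -18.7] from centre 162.9 [432.6 125.8  63.8]
 ball px 0
t 50.25 tcp [434.4 129.2 123.6] yang 71.3 tilt 0.26 j [-0.75  0.17  0.36  2.19 -0.08  0.8   0.9 ] F [-0.4  0.2 -0.8] w 33.2 ff 0.0
to go units [-0.683  4.906  0.124] yaw units -0.53
top 219 [(33, [657.0, 181.0, 95.0]), (33, [653.0, 201.0, 96.0]), (36, [647.0, 230.0, 96.0]), (79, [629.0, 174.0, 96.0]), (38, [603.0, 209.0, 96.0])]
 knob [495.7 244.9  71.2] 32
side 75 [(23, [644.0, 231.0, 95.0]), (37, [650.0, 197.0, 96.0]), (15, [602.0, 210.0, 95.0])]
 knob None 0
```

The cup stands upright and empty, and all six balls are in the pan (blob areas 33, 33, 36, 79 for two touching balls, and 38). Now the knob.

carry_out --pt "-0.4 -0.137 0.98 0 0" --pt "-0.4 -0.137 0.98 0 0" --pt "-0.4 -0.137 0.98 0 0" --pt "-0.4 -0.137 0.98 0 0" --pt "-0.4 -0.137 0.98 0 -0.53" --pt "-0.4 0 0 0 0" --newtons 50

```text
t: 50.95
tcp_pos: [488.6, 241.7, 119.5]
eef_rot: [-0.0, 0.133, 0.991, -0.0]
wrist_force: [0.4, -0.6, 0.9]
width: 0.695
finger_force: 0.0
```

```bash
python3 s.py 489.5 240 41 74.5
```

```text
t 50.95 tcp [488.6 241.7 119.5] yang 74.75 tilt 0.06 j [-0.82  0.32  0.3   1.99 -0.12  0.84  0.85] F [ 0.4 -0.6  0.9] w 65.3 ff 0.0
to go units [-0.054 -0.052  3.139] yaw units 0.04
```

carry_out --pt "-0.4 -0.05 -0.05 0.6 0.04" --pt "-0.4 0 0 0.9 0" --pt "-0.4 0 0 0.9 0" --pt "-0.4 0 0 0.74 0" --pt "1 0 0 0 0" --pt "1 0 0 0 0" --pt "1 0 0 0 0" --pt "1 0 0 0 0" --pt "1 0 0 0 0" --pt "1 0 0 0 0" --pt "1 0 0 0 0" --newtons 50

```text
t: 52.05
tcp_pos: [491.9, 245.7, 43.8]
eef_rot: [0.003, 0.135, 0.991, 0.005]
wrist_force: [16.0, 41.6, -35.0]
width: 0.266
finger_force: 50.0
```

```bash
python3 s.py
```

```text
t 52.05 tcp [491.9 245.7  43.8] yang 74.52 tilt 0.69 j [-0.79  0.43  0.26  2.04 -0.18  0.68  0.89] F [ 16.   41.6 -35. ] w 25.0 ff 50.0
```

carry_out --pt "1 0 0.1 0 0" --pt "1 0 0.1 0 0" --pt "1 0 0 0 0" --newtons 50

```text
t: 52.35
tcp_pos: [492.0, 246.1, 43.5]
eef_rot: [0.002, 0.136, 0.991, 0.002]
wrist_force: [7.0, 17.6, -17.3]
width: 0.265
finger_force: 50.0
```

```bash
python3 s.py
```

```text
t 52.35 tcp [492.  246.1  43.5] yang 74.37 tilt 0.33 j [-0.79  0.44  0.26  2.04 -0.18  0.68  0.88] F [  7.   17.6 -17.3] w 24.9 ff 50.0
```

carry_out --pt "1 0 0.14 0 0" --pt "1 0.2 0 0 0" --pt "1 0.2 0 0 0" --pt "1 0.2 0 0 0" --pt "1 0.2 0 0 0" --pt "1 0.06 0 0 0" --pt "1 0 0 0 0" --newtons 55

```text
t: 53.05
tcp_pos: [472.8, 252.3, 43.4]
eef_rot: [0.002, 0.137, 0.991, 0.001]
wrist_force: [11.0, 3.3, -11.9]
width: 0.265
finger_force: 55.0
```

```bash
cat > k.py <<'E'
from h import *
P=np.array([623.8,202.8]);f=np.array([.9636,-.2672])
T=bot.state()["tcp_pos"][:2];print("pulled tcp",-((T-[492,246.1])@f).round(1),"F along -f",-(bot.state()["wrist_force"][:2]@f).round(1))
for n in("top","side"):
    p,d=bot.grab_frame(n);W=cloud(n,p,d);H=hsv(p);s=(W[...,:2]-P)@f;z=W[...,2];lat=(W[...,:2]-P)@[.2672,.9636]
    k=((H[...,0]<8)|(H[...,0]>172))&(H[...,1]>110)&(abs(lat)<30)&(s<-100)&(s>-190)&(z>35)&(z<85)
    print(n,"red",k.sum(),np.percentile(s[k],[5,50,95]).round(1) if k.any() else "")
E
python3 s.py; python3 k.py; python3 cup.py 491 107
```

```text
t 53.05 tcp [472.8 252.3  43.4] yang 74.23 tilt 0.26 j [-0.83  0.42  0.27  2.07 -0.17  0.67  0.85] F [ 11.    3.3 -11.9] w 24.9 ff 55.0
pulled tcp 20.1 F along -f -9.7
top red 0 
side red 1 [-169. -169. -169.]
top 649 centre [493.1 105.2] rim z [70.3 72.6] handle n 53 [434.5 125.5 -21.7] from centre 160.7 [434.8 125.6  65.8]
 ball px 0
side 1031 centre [491.4 107.8] rim z [68.5 70.4] handle n 61 [431.4 126.  -17.1] from centre 162.4 [432.  126.7  63.9]
 ball px 0
```

carry_out --pt "1 0.06 0 0 0" --pt "1 0 0 0 0" --pt "1 0 0 0 0" --newtons 60

```text
t: 53.55
tcp_pos: [472.8, 252.3, 43.5]
eef_rot: [0.003, 0.138, 0.99, 0.001]
wrist_force: [19.5, 0.8, -18.5]
width: 0.265
finger_force: 60.0
```

```bash
python3 s.py; python3 k.py
```

```text
t 53.55 tcp [472.8 252.3  43.5] yang 74.18 tilt 0.37 j [-0.83  0.42  0.27  2.07 -0.17  0.67  0.84] F [ 19.5   0.8 -18.5] w 24.9 ff 60.0
pulled tcp 20.2 F along -f -18.5
top red 0 
side red 0
```

The tool did not move any further while the pull rose to 18.5 N, so the plunger is on its stop and held. Handing in.

```bash
python3 -c "
from bench import bot
print(bot.close_job())"
```

```text
the job is handed in; nothing more can be done
None
```

I handed in the job at about 54 s: six balls in the pan, the empty cup upright on the bench, the plunger held on its stop (about 20 mm, 18 N pull); one fault, a finger caught the green look-alike cup, which I was to leave alone, and dragged it about 18 mm.

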